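# Mount crystal display posts on a strut rail

### The arm

A 6-joint arm with a two-finger parallel gripper is mounted at the origin on the work surface. World frame = base frame: x ahead of the robot, y to its left, z up, the work surface at z = 0. Lengths are in m, angles in rad, forces in N, time in s.
With the tool pointing down it reaches from about 0.3 to 1 m from the base axis. Payload 5.1 kg.
Tool frame: the origin (TCP) lies at the very end of the fingers, on their centre line; the grasp point (between the pads) lies grip_point_offset behind it (grip_point_offset is the distance from the TCP to the grasp point, in m); z points along the fingers, y is the line along which they close (so a half turn about z gives the same grasp; the last joint's range is limited). The gripper opens to 95 mm and grips with 3 to 60 N. Pads are 20 mm wide; open, the fingers measure 119 mm over their backs; the gripper's body (75 mm by 180 mm) begins 59 mm behind the grasp point.
Start: joints at [-1.211, 0.124, 1.65, -0, 1.367, -0.083], TCP at [0.278, -0.587, 0.178] pointing down, gripper open.
Joint ranges: [-2.61, 2.61], [-1.02, 2.33], [0.03, 2.71], [-1.35, 4.49], [0.32, 2.68], [-2.91, 2.91]. Speed limits (rad/s): [2.57, 2.57, 3.14, 3.14, 3.14, 3.14].

### API

Orientations are given as a unit quaternion [w, x, y, z].
In Python, from station import * gives the robot as it stands.
- The arm moves only by the tool move_arm, never from a script. Its argument "increments" is a list of rows, each a list of 3 entries, a list of its own where there are three numbers: the shift along the tool's x, y, z scaled (see below), then the turn, a rotation vector about the tool's x, y, z scaled (see below), then the closure, from -1 (fully open) to 1 (shut). In form: [[[dx, dy, dz], [rx, ry, rz], claw], ...]. A call has 1 to 12 rows; each row shifts and turns the commanded pose from where the row before left it, along the tool's axes as they then stand; what a row does not reach is not made up. The controller multiplies each number of a shift by 4 cm and each number of a turn by 0.12 rad. A row lasts 1/12 s, in which the tool goes at most 41.7 mm and 7.16 degrees, less where a joint would pass 70% of its speed; a pose out of reach is approached as far as the arm can. A call with a number of a shift or a turn outside -1 to 1 is refused whole. A call with a gripper value outside its range is refused whole. The fingers move at their own pace and stop on an object; the grip force is fixed at half the most. Time passes only in rows, so rows that do not move let the fingers close. It gives the time, the measured TCP pose, the force, the opening and the grip force at its end, in the units of the state.
- state(): the state, without advancing time (a new reading comes with each control period).
- read_camera(name): name is "scene" or "top"; returns the picture (400x640x3 uint8, blue, green, red); there is no depth.
- calibration(name): a dict with "fx", "fy", "cx", "cy" (pixels), "camera_from_world" (4x4, takes a point from world to camera coordinates). Camera axes: x right, y down, z forward; pixel columns grow to the right and rows downward; lengths in m; the calibration is good to about 2 mm. A picture is of the moment at which its call begins. calibration takes no time and is no camera call.
- sign_off(): hands the job in; it is judged then, once.
Trained networks look in the newest picture that a camera, given by its name, has taken for a name from the list of things; names that differ only in an ending like _2 or _b are one class to them, and where a whole thing is asked for, a point or a joint stands for the part that bears it (a point fixed in the world has none). Each returns a list of dicts, best first, with "confidence" (0 to 1); they miss things now and then, are a little off and sometimes report something else, mostly with a low value. They report only what shows in the picture. A call takes as long as a camera call. They do not tell look-alikes from the thing itself.
- search_frame(camera, label): "xyz" ([x, y, z] in m, in the coordinates of the camera as it stood for that picture, good to about 4 mm: the middle of the surface that is visible of it).
- masks_of(camera, label): "region" (400x640 bool, what is visible of it).
- pinpoint(camera, label): "xyz" ([x, y, z] in m, in the coordinates of the camera as it stood for that picture, good to about 4 mm: a listed point, or the origin of a listed thing).
The state is a dict: "time_s": time; "joint_pos": joint angles; "dq": joint speeds; "tau": joint torques, N m; "position": TCP position; "eef_rot": TCP orientation; "contact_force": force on the tool from outside, world axes, zero at the start; "wrist_torque": the same for the moment, N m; "width": finger opening in m; "grip_force": force on a finger pad.
Only numpy, scipy, OpenCV 4.12 (cv2) and the standard library are available. Lean on these libraries where they do the work, as an engineer would, in place of code of your own. Each camera call takes 0.05 s, during which the arm holds its last target. There are 200 camera calls.

### The job

Swing the toggle clamp over onto the slotted rail so that it is held down. Then fit every wooden-headed display post into the rail's slot, foot lengthwise down through the slot until its flange sits on the rail, and give it a quarter turn so that the foot catches under the lips and the head stands square across the rail. When all are locked, swing the clamp fully back open, and leave the crystal point and the polished stone alone.

Things in the scene. Friction and masses are not known exactly. Their poses are not given: they have to be found in the camera images.
- rail_top (a point): Middle of the top of a steel C-strut lying slot up in a low aluminium nest: 380 long (y), 63 wide (x, away from the robot), 45 high, top 53 above the table. Slot 32 wide along its middle, full length; lips 3 thick; channel under them 57 wide, 39 deep. The shut clamp crosses it at y = +150; keep posts from y = -160 to +75. Nest walls reach 30 above the table.
- clamp (a joint): Toggle clamp arm on the rail's far side (+x), hinge level and parallel to the rail. 0 = shut, level across the rail, rubber pad on the rail's top; 1.9 = fully open, past upright, leaning away at its stop. Its weight carries it over centre: it falls shut below about 1.4 rad and open above about 1.6, so guide it all the way; swinging it by the grip takes up to 5 N.
- clamp_grip (a point): Centre of the arm's black cross grip, a drum of diameter 26, 30 long, parallel to the hinge. Take it from above on its flat ends (30 apart, fingers closing parallel to the rail). 116 from the hinge axis; the arm behind it is 12 wide. Shut: 83 above the table, on the robot's side of the rail; open: about 180. Its axes turn with the arm, y along the hinge.
- clamp_pivot (a point): Point on the clamp's hinge axis in the arm's mid-plane, 68 above the table. y along hinge and rail, x across the rail away from the robot, z up. At joint value q the grip's centre is at x = -116 cos(q + 0.13), z = +116 sin(q + 0.13) mm from here.
- post0_grip (a point): Centre of a display post's dark wooden head, 56 long (x), 18 wide (y), 24 high, a 10 high prong on each end. It is 64 above the foot's underside; the post stands on the table on its foot. Take it across the 18 mm. x also lies along the foot, z up. Seated in the rail this point is 50 above the rail's top. May be absent.
- post0: The same post, 86 tall, 0.3 kg; origin under its foot's centre, axes as above. Steel hammer-head foot 44 long (x), 26 wide (y), 9 thick; neck diameter 25, 5 high; round flange diameter 48, 5 thick, underside 14 above the foot's underside; stem diameter 16; wooden head parallel to the foot. May be absent.
- post1_grip (a point): Centre of a display post's dark wooden head, 56 long (x), 18 wide (y), 24 high, a 10 high prong on each end. It is 64 above the foot's underside; the post stands on the table on its foot. Take it across the 18 mm. x also lies along the foot, z up. Seated in the rail this point is 50 above the rail's top. May be absent.
- post1: The same post, 86 tall, 0.3 kg; origin under its foot's centre, axes as above. Steel hammer-head foot 44 long (x), 26 wide (y), 9 thick; neck diameter 25, 5 high; round flange diameter 48, 5 thick, underside 14 above the foot's underside; stem diameter 16; wooden head parallel to the foot. May be absent.
- post2_grip (a point): Centre of a display post's dark wooden head, 56 long (x), 18 wide (y), 24 high, a 10 high prong on each end. It is 64 above the foot's underside; the post stands on the table on its foot. Take it across the 18 mm. x also lies along the foot, z up. Seated in the rail this point is 50 above the rail's top. May be absent.
- post2: The same post, 86 tall, 0.3 kg; origin under its foot's centre, axes as above. Steel hammer-head foot 44 long (x), 26 wide (y), 9 thick; neck diameter 25, 5 high; round flange diameter 48, 5 thick, underside 14 above the foot's underside; stem diameter 16; wooden head parallel to the foot. May be absent.
- post3_grip (a point): Centre of a display post's dark wooden head, 56 long (x), 18 wide (y), 24 high, a 10 high prong on each end. It is 64 above the foot's underside; the post stands on the table on its foot. Take it across the 18 mm. x also lies along the foot, z up. Seated in the rail this point is 50 above the rail's top. May be absent.
- post3: The same post, 86 tall, 0.3 kg; origin under its foot's centre, axes as above. Steel hammer-head foot 44 long (x), 26 wide (y), 9 thick; neck diameter 25, 5 high; round flange diameter 48, 5 thick, underside 14 above the foot's underside; stem diameter 16; wooden head parallel to the foot. May be absent.
- crystal: Clear crystal point, 125 tall, 48 across its base, standing loose; leave alone. Origin under its centre.
- geode: Pale polished stone, 72 across, 36 high, loose; leave alone. Origin under its centre.
Not all that is in view belongs to the job. Leave any green or orange look-alike of the post1 alone. What is shaped like the post0 but yellow is not meant.

How it is judged:
On the way, in this order (a step that is already met when the one before it is completed fails the run):
1. the clamp is shut onto the rail (joint below 0.08) (value of joint clamp below 0.08 rad), for 0.2 s.
2. every post stands locked in the rail (in the slot, flange down, head square across) while the clamp is still shut (x of post0_grip in the frame of rail_top between -0.006 and 0.006 m and y of post0_grip in the frame of rail_top between -0.175 and 0.175 m and z of post0_grip in the frame of rail_top between 0.046 and 0.0525 m and angle between the x axis of each of post0_grip, post1_grip, post2_grip, post3_grip and the y axis of rail_top, either way round above 1.27 rad and angle between each of post0_grip, post1_grip, post2_grip, post3_grip's own z axis and vertical below 0.1 rad and x of post1_grip in the frame of rail_top between -0.006 and 0.006 m and y of post1_grip in the frame of rail_top between -0.175 and 0.175 m and z of post1_grip in the frame of rail_top between 0.046 and 0.0525 m and x of post2_grip in the frame of rail_top between -0.006 and 0.006 m and y of post2_grip in the frame of rail_top between -0.175 and 0.175 m and z of post2_grip in the frame of rail_top between 0.046 and 0.0525 m and x of post3_grip in the frame of rail_top between -0.006 and 0.006 m and y of post3_grip in the frame of rail_top between -0.175 and 0.175 m and z of post3_grip in the frame of rail_top between 0.046 and 0.0525 m and value of joint clamp below 0.08 rad), for 0.2 s.
At the end, for the whole second after the job is handed in: Every post present: within 6 mm of the slot's middle line, 15 mm inside the rail's ends, head centre 46 to 52.5 mm above the rail's top, upright within 0.1 rad, head within 0.3 rad of square across, at rest; clamp open beyond 1.65 rad; rail level in its nest (x of post0_grip in the frame of rail_top between -0.006 and 0.006 m and y of post0_grip in the frame of rail_top between -0.175 and 0.175 m and z of post0_grip in the frame of rail_top between 0.046 and 0.0525 m and angle between the x axis of each of post0_grip, post1_grip, post2_grip, post3_grip and the y axis of rail_top, either way round above 1.27 rad and angle between each of post0_grip, post1_grip, post2_grip, post3_grip's own z axis and vertical below 0.1 rad and x of post1_grip in the frame of rail_top between -0.006 and 0.006 m and y of post1_grip in the frame of rail_top between -0.175 and 0.175 m and z of post1_grip in the frame of rail_top between 0.046 and 0.0525 m and x of post2_grip in the frame of rail_top between -0.006 and 0.006 m and y of post2_grip in the frame of rail_top between -0.175 and 0.175 m and z of post2_grip in the frame of rail_top between 0.046 and 0.0525 m and x of post3_grip in the frame of rail_top between -0.006 and 0.006 m and y of post3_grip in the frame of rail_top between -0.175 and 0.175 m and z of post3_grip in the frame of rail_top between 0.046 and 0.0525 m and value of joint clamp above 1.65 rad and distance between rail_top and clamp_pivot below 0.19 m and angle between rail_top's own z axis and vertical below 0.05 rad and linear speed of each of post0, post1, post2, post3 below 0.02 m/s); the robot touches nothing.
It fails at once if the foot of a post is put through the slot while the clamp is open (fit posts only with the rail clamped) (value of joint clamp above 0.5 rad and ((x of post0_grip in the frame of rail_top between -0.02 and 0.02 m and y of post0_grip in the frame of rail_top between -0.19 and 0.19 m and z of post0_grip in the frame of rail_top between 0.054 and 0.061 m) or (x of post1_grip in the frame of rail_top between -0.02 and 0.02 m and y of post1_grip in the frame of rail_top between -0.19 and 0.19 m and z of post1_grip in the frame of rail_top between 0.054 and 0.061 m) or (x of post2_grip in the frame of rail_top between -0.02 and 0.02 m and y of post2_grip in the frame of rail_top between -0.19 and 0.19 m and z of post2_grip in the frame of rail_top between 0.054 and 0.061 m) or (x of post3_grip in the frame of rail_top between -0.02 and 0.02 m and y of post3_grip in the frame of rail_top between -0.19 and 0.19 m and z of post3_grip in the frame of rail_top between 0.054 and 0.061 m))).
It fails at once if the crystal point or the polished stone is shoved away (5 cm) or the crystal is knocked over (distance of any of crystal, geode from where it was at the start of the episode above 0.05 m or angle between crystal's own z axis and vertical above 0.5 rad).
Of post0, post1, post2, post3 only 3 to 4 are there at a start; the rules pass over those that are not, and their reading is None.
At some moment in a run one of post0, post1, post2, post3 may be knocked a few centimetres aside while the robot is not near it.
It also fails if it takes over 210 s, if anything falls off the work surface, if the arm or the gripper's body presses on something with over 40 N, if the wrist force passes 120 N, or if a joint passes its speed limit or range.

## Working session

There is one attempt and no reset: what is moved stays moved. The work goes in short steps, Python scripts to look and compute and a tool call to move; the robot and the scene stay as the last step left them, time stands still between calls to the robot, and variables do not carry over. Pictures are saved under pics/ and viewed, at most 14 in all, crops included, and the job is handed in when it is done.

Besides the shell and the picture viewer there is one more tool, called after "Emit:" by a JSON object that holds its "api" and its "payload", one argument or row to a line. move_arm: Moves the arm, as the interface text tells. Shifts and turns lie within -1 to 1; 1 stands for 4 cm of shift or 0.12 rad of turn. Its arguments: {"type":"object","properties":{"increments":{"type":"array"}},"required":["increments"]}

```bash
ls; mkdir -p pics; cat > h.py <<'E'
from station import *
import numpy as np, cv2
def w(cam,p):
    T=np.linalg.inv(np.array(calibration(cam)["camera_from_world"])); return (T@np.r_[p,1])[:3]
def px(cam,p):
    c=calibration(cam); q=np.array(c["camera_from_world"])@np.r_[p,1]
    return np.round([c["fx"]*q[0]/q[2]+c["cx"],c["fy"]*q[1]/q[2]+c["cy"]])
def ray(cam,u,v,z):
    c=calibration(cam); T=np.linalg.inv(np.array(c["camera_from_world"]))
    d=T[:3,:3]@[(u-c["cx"])/c["fx"],(v-c["cy"])/c["fy"],1]; o=T[:3,3]
    return o+d*(z-o[2])/d[2]
def find(cam,l,f=None):
    for d in (f or pinpoint)(cam,l):
        p=w(cam,d["xyz"]); print(cam,l,round(d["confidence"],2),np.round(p,3),px(cam,p))
E
cat > a.py <<'E'
from h import *
s=state(); print({k:np.round(v,3).tolist() for k,v in s.items()})
try: print(grip_point_offset)
except Exception as e: print(e)
for c in ("scene","top"):
    cv2.imwrite(f"pics/{c}0.png",read_camera(c))
    print(c,np.round(np.linalg.inv(np.array(calibration(c)["camera_from_world"])),3).tolist(),calibration(c)["fx"])
    for l in ("rail_top","clamp_grip","clamp_pivot","post0_grip","post0","crystal","geode"): find(c,l)
E
python3 a.py
```

```text
pics
{'time_s': 0.0, 'joint_pos': [-1.211, 0.124, 1.652, -0.0, 1.367, -0.083], 'dq': [-0.0, 0.0, 0.001, 0.002, 0.001, -0.0], 'tau': [-0.001, -41.76, -35.993, 0.077, 0.049, -0.0], 'position': [0.278, -0.587, 0.177], 'eef_rot': [-0.001, 0.976, 0.22, -0.0], 'contact_force': [-0.101, 0.126, -0.75], 'wrist_torque': [-0.015, 0.024, -0.044], 'grip_force': 0.0, 'width': 0.095}
0.0188
scene [[-0.816, 0.299, -0.494, 0.992], [0.577, 0.452, -0.68, 0.61], [0.02, -0.84, -0.542, 0.594], [0.0, 0.0, 0.0, 1.0]] 415.40831739201025
scene rail_top 0.83 [0.454 0.185 0.049] [410. 243.]
scene clamp_grip 0.97 [0.574 0.325 0.17 ] [431. 259.]
scene clamp_grip 0.48 [ 0.437 -0.176 -0.004] [316. 185.]
scene clamp_grip 0.16 [ 0.707 -0.11  -0.004] [236. 232.]
scene clamp_pivot 0.88 [0.528 0.332 0.065] [443. 298.]
scene post0_grip 0.65 [ 0.534 -0.322  0.061] [257. 152.]
scene post0_grip 0.63 [ 0.561 -0.204  0.062] [270. 173.]
scene post0_grip 0.25 [ 0.431 -0.166  0.063] [320. 165.]
scene post0 0.86 [ 0.562 -0.208 -0.002] [270. 193.]
scene post0 0.8 [ 0.437 -0.172 -0.001] [317. 185.]
scene post0 0.78 [ 0.537 -0.106 -
[... 649 characters left out ...]
653 -0.004 -0.004] [317. 149.]
top clamp_pivot 0.74 [0.525 0.322 0.07 ] [174. 196.]
top clamp_pivot 0.15 [ 0.437 -0.172  0.063] [390. 236.]
top post0_grip 0.95 [ 0.565 -0.209  0.061] [405. 180.]
top post0_grip 0.9 [ 0.537 -0.322  0.06 ] [454. 192.]
top post0 0.96 [ 0.438 -0.17  -0.   ] [385. 235.]
top post0 0.92 [ 0.564 -0.211  0.003] [401. 184.]
top post0 0.88 [ 0.444 -0.35   0.001] [458. 233.]
top post0 0.82 [ 0.346 -0.225  0.003] [408. 274.]
top post0 0.63 [ 0.538 -0.322  0.   ] [446. 195.]
top post0 0.59 [ 0.537 -0.113  0.004] [361. 195.]
top crystal 0.52 [ 0.445 -0.348  0.066] [468. 232.]
top geode 0.67 [ 0.656 -0.007 -0.002] [318. 148.]
top geode 0.22 [ 0.439 -0.171  0.001] [385. 235.]
```

View pics/scene0.png

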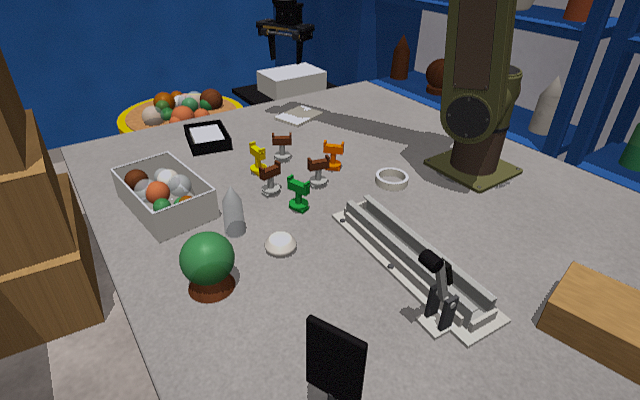

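View pics/top0.png

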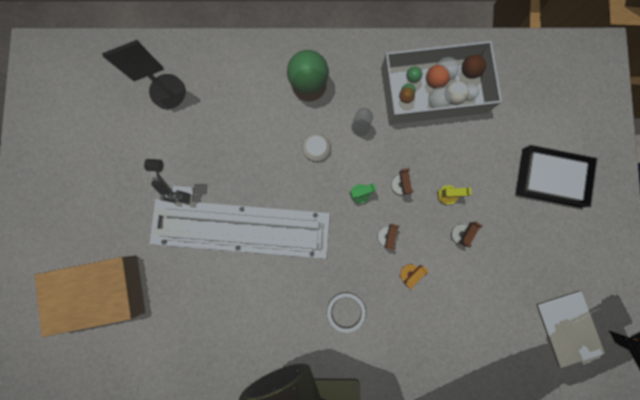

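```bash
python3 -c "
import cv2
i=cv2.imread('pics/top0.png')[160:300,340:500]
cv2.imwrite('pics/c0.png',cv2.resize(i,None,fx=4.2,fy=4.2,interpolation=cv2.INTER_CUBIC))"
```

```text
(no output)
```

View pics/c0.png

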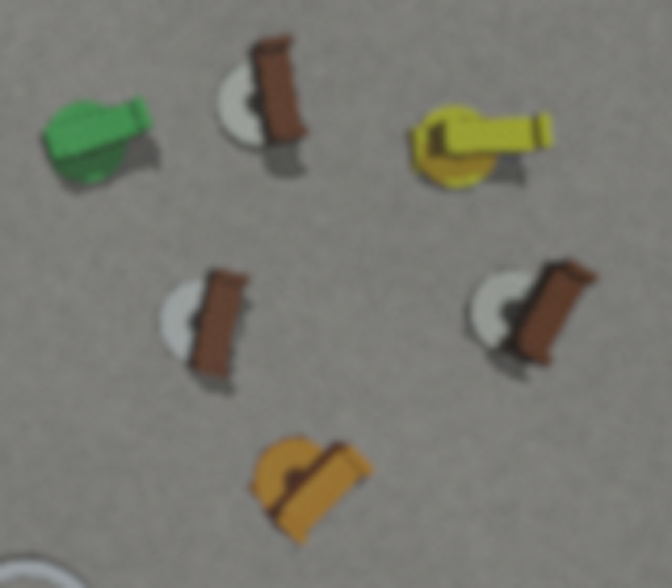

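Top view: the wooden-headed posts are at (402,183), (388,235) and (465,235). The look-alikes are green (362,192), yellow (453,193) and orange (412,274). The crop confirms the three brown heads with grey flanges are the ones meant. The clamp is open at (153,165), and the rail is slightly yawed. Next I measure the rail yaw and head yaws.

```bash
cat > m.py <<'E'
from h import *
def brown(i):
    h=cv2.cvtColor(i,cv2.COLOR_BGR2HSV); b=cv2.inRange(h,(0,90,40),(10,255,150))
    return b
def heads(cam,i,z,lo=40):
    b=brown(i); n,l,s,_=cv2.connectedComponentsWithStats(b)
    for k in range(1,n):
        if s[k,4]<lo: continue
        ys,xs=np.where(l==k)
        P=np.array([ray(cam,x,y,z)[:2] for x,y in zip(xs,ys)])
        c=P.mean(0)
        if not(0.25<c[0]<0.64 and -0.6<c[1]<0.45): continue
        e,v=np.linalg.eigh(np.cov(P.T)); a=v[:,1]*np.sign(v[0,1])
        (r,sz,_)=cv2.minAreaRect((P*1000).astype(np.float32))
        print("head",cam,int(xs.mean()),int(ys.mean()),len(xs),np.round(c,3),"rect",np.round(r,0),np.round(sz,0),"yaw",round(np.arctan2(a[1],a[0]),3))
E
python3 - <<'E'
from m import *
i=read_camera("top"); heads("top",i,0.072)
find("top","post0"); find("top","post0_grip")
m=masks_of("top","rail_top")
if m:
    r=m[0]["region"]; ys,xs=np.where(r); P=np.array([ray("top",x,y,.053)[:2]*1000 for x,y in zip(xs,ys)])
    print(m[0]["confidence"],cv2.minAreaRect(P.astype(np.float32)))
j=read_camera("scene"); heads("scene",j,0.064)
for k in range(3):
    for c in ("top","scene"):
        read_camera(c)
        for l in ("rail_top","clamp_pivot","clamp_grip"):
            d=pinpoint(c,l)
            if d: print(c,l,round(d[0]["confidence"],2),np.round(w(c,d[0]["xyz"]),4))
cv2.imwrite('pics/c1.png',cv2.resize(i[190:270,140:340],None,fx=4,fy=4,interpolation=cv2.INTER_CUBIC))
E
```

```text
head top 405 181 115 [ 0.561 -0.209] rect [ 562. -208.] [54. 17.] yaw 0.139
head top 470 233 142 [ 0.443 -0.352] rect [ 443. -352.] [19. 55.] yaw -0.538
head top 391 236 140 [ 0.435 -0.173] rect [ 436. -173.] [17. 52.] yaw -0.229
top post0 0.77 [ 0.347 -0.225  0.003] [408. 273.]
top post0 0.73 [ 0.539 -0.323  0.001] [446. 194.]
top post0 0.71 [ 0.563 -0.211  0.004] [401. 184.]
top post0 0.67 [ 0.539 -0.113  0.003] [361. 194.]
top post0 0.62 [ 0.448 -0.35   0.   ] [458. 231.]
top post0_grip 0.72 [ 0.536 -0.322  0.065] [455. 192.]
top post0_grip 0.69 [ 0.567 -0.209  0.061] [405. 179.]Traceback (most recent call last):
  File "<stdin>", line 6, in <module>
  File "h.py", line 9, in ray
    c=calibration(cam); T=np.linalg.inv(np.array(c["camera_from_world"]))
ValueError: time passes only in moves, steps and waits
```

```bash
sed -i 's/^import numpy as np, cv2/import numpy as np, cv2\nfrom functools import lru_cache\ncalibration=lru_cache(calibration)/' h.py
python3 - <<'E'
from m import *
i=read_camera("top"); heads("top",i,0.072)
m=masks_of("top","rail_top")
if m:
    r=m[0]["region"]; ys,xs=np.where(r); P=np.array([ray("top",x,y,.053)[:2]*1000 for x,y in zip(xs,ys)])
    print(m[0]["confidence"],cv2.minAreaRect(P.astype(np.float32)))
j=read_camera("scene"); heads("scene",j,0.064)
for k in range(3):
    for c in ("top","scene"):
        read_camera(c)
        for l in ("rail_top","clamp_pivot","clamp_grip"):
            d=pinpoint(c,l)
            if d: print(c,l,round(d[0]["confidence"],2),np.round(w(c,d[0]["xyz"]),4))
cv2.imwrite('pics/c1.png',cv2.resize(i[190:270,140:340],None,fx=4,fy=4,interpolation=cv2.INTER_CUBIC))
E
```

```text
head top 406 181 113 [ 0.561 -0.209] rect [ 562. -208.] [54. 16.] yaw 0.169
head top 470 233 137 [ 0.443 -0.352] rect [ 443. -352.] [19. 55.] yaw -0.54
head top 391 236 139 [ 0.435 -0.173] rect [ 435. -173.] [17. 52.] yaw -0.221
0.69 ((454.12188720703125, 185.26864624023438), (382.43646240234375, 67.8694839477539), 85.4635009765625)
head scene 277 139 69 [ 0.451 -0.354] rect [ 444. -362.] [76. 35.] yaw 1.375
head scene 318 164 108 [ 0.433 -0.169] rect [ 427. -176.] [79. 59.] yaw 0.251
head scene 269 171 120 [ 0.561 -0.206] rect [ 557. -214.] [89. 53.] yaw 0.537
top rail_top 0.91 [0.4537 0.1815 0.0476]
top clamp_pivot 0.88 [0.5262 0.3237 0.0693]
top clamp_grip 0.81 [0.5787 0.3214 0.1696]
scene rail_top 0.97 [0.4553 0.185  0.0471]
scene clamp_pivot 0.75 [0.5265 0.3337 0.0674]
scene clamp_grip 0.63 [0.4565 0.1845 0.0488]
top rail_top 0.63 [0.454  0.1841 0.0529]
top clamp_pivot 0.81 [0.5274 0.3229 0.0689]
top clamp_grip 0.97 [0.5795 0.3239 0.1707]
scene rail_top 0.72 [0.4559 0.185  0.0489]
scene clamp_pivot 0.95 [0.5284 0.3327 0.0688]
scene clamp_grip 0.67 [0.579  0.3224 0.1702]
top rail_top 0.9 [0.4541 0.1838 0.0514]
top clamp_pivot 0.7 [0.5257 0.3222 0.0691]
top clamp_grip 0.58 [0.5804 0.3234 0.171 ]
scene rail_top 0.76 [0.4551 0.1856 0.0484]
scene clamp_pivot 0.95 [0.5293 0.3359 0.065 ]
scene clamp_grip 0.84 [0.5785 0.3236 0.1683]
```

View pics/c1.png

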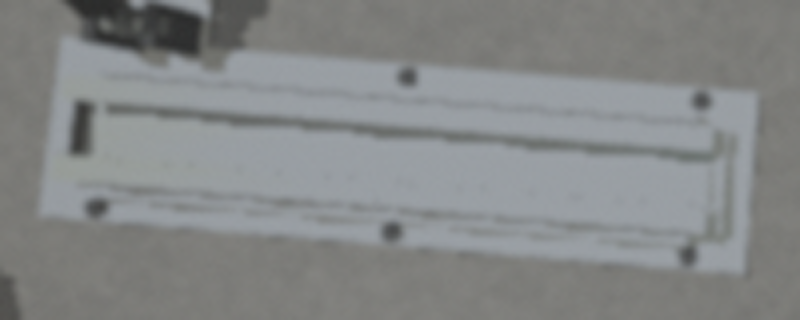

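```bash
cat > r.py <<'E'
from h import *
import sys
C=np.array([.4545,.1845]); yaw=-.079
R=np.array([[np.cos(yaw),-np.sin(yaw)],[np.sin(yaw),np.cos(yaw)]])
def strip(cam,img,z=.053):
    c=calibration(cam); M=np.array(c["camera_from_world"])
    X,Y=np.meshgrid(np.arange(-.07,.07,.0005),np.arange(-.2,.2,.001),indexing="ij")
    W=np.stack([X,Y],-1)@R.T+C
    q=np.concatenate([W,np.full(X.shape+(1,),z),np.ones(X.shape+(1,))],-1)@M.T
    u=(c["fx"]*q[...,0]/q[...,2]+c["cx"]).astype(np.float32); v=(c["fy"]*q[...,1]/q[...,2]+c["cy"]).astype(np.float32)
    return cv2.remap(img,u,v,cv2.INTER_CUBIC)
E
python3 - <<'E'
from r import *
o=[]
for c in ("top","scene"):
    n=np.mean([read_camera(c).astype(np.float32) for _ in range(4)],0)
    s=strip(c,n); g=s.mean(2)
    for a,b in ((30,160),(160,290)):
        p=g[:,a:b].mean(1); d=np.gradient(cv2.GaussianBlur(p[:,None],(1,0) if 0 else (1,5),0)[:,0])
        k=[i for i in range(3,len(d)-3) if abs(d[i])==max(abs(d[i-3:i+4])) and abs(d[i])>.8]
        print(c,[(round(-70+.5*i,1),round(d[i],1)) for i in k])
    o.append(cv2.resize(cv2.normalize(s,None,0,255,cv2.NORM_MINMAX).astype(np.uint8),(800,280))[::-1])
cv2.imwrite("pics/strip.png",np.vstack(o))
E
```

```text
top [(-52.0, np.float32(3.5)), (-42.5, np.float32(-1.8)), (-38.5, np.float32(1.1)), (-34.5, np.float32(-2.1)), (-30.0, np.float32(2.4)), (10.0, np.float32(-4.7)), (16.0, np.float32(4.6)), (29.5, np.float32(-1.7)), (34.0, np.float32(1.5)), (52.5, np.float32(-3.2))]
top [(-52.0, np.float32(2.9)), (-42.5, np.float32(-1.2)), (-39.0, np.float32(1.3)), (-34.5, np.float32(-2.1)), (-30.0, np.float32(2.6)), (9.5, np.float32(-5.1)), (15.5, np.float32(5.1)), (29.0, np.float32(-1.6)), (34.0, np.float32(1.5)), (52.5, np.float32(-3.0))]
scene [(-32.5, np.float32(3.4)), (-27.5, np.float32(-1.0)), (-22.0, np.float32(1.3)), (-16.0, np.float32(-14.3)), (-11.0, np.float32(2.1)), (8.5, np.float32(3.7)), (15.0, np.float32(8.3)), (19.5, np.float32(-1.2)), (26.0, np.float32(1.4)), (31.5, np.float32(-15.0)), (36.0, np.float32(1.9)), (51.0, np.float32(14.1)), (58.5, np.float32(-13.9)), (63.0, np.float32(2.5))]
scene [(-32.5, np.float32(3.4)), (-28.0, np.float32(-1.2)), (-23.5, np.float32(-3.1)), (-16.0, np.float32(-8.7)), (-11.0, np.float32(0.8)), (8.5, np.float32(3.3)), (15.0, np.float32(6.3)), (19.0, np.float32(-1.3)), (23.5, np.float32(8.5)), (31.0, np.float32(-16.8)), (35.5, np.float32(2.1)), (51.0, np.float32(19.2)), (58.5, np.float32(-18.1)), (62.5, np.float32(2.9))]
```

View pics/strip.png

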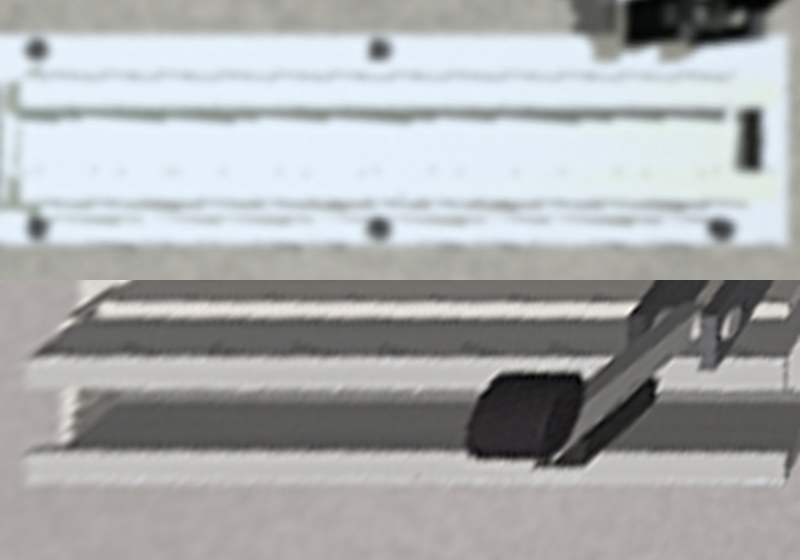

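The strips put the lip edges at −16 and +15 mm and the outer faces at ±32 mm. So the rail centre is (0.454, 0.187) with yaw −0.079, and the outer and slot widths match the text (63 and 32 mm). Now to the clamp.

Emit:
{"api": "move_arm", "payload": {
  "increments": [
    [[0,0,-0.36],[0,0,0.874],-1],
    [[0,0,-0.36],[0,0,0.874],-1],
    [[0,0,-0.36],[0,0,0.874],-1],
    [[0,0,-0.36],[0,0,0.874],-1],
    [[0,0,-0.36],[0,0,0.874],-1],
    [[0.236,-0.97,0],[0,0,0],-1],
    [[0.236,-0.97,0],[0,0,0],-1],
    [[0.236,-0.97,0],[0,0,0],-1],
    [[0.236,-0.97,0],[0,0,0],-1],
    [[0.236,-0.97,0],[0,0,0],-1],
    [[0.236,-0.97,0],[0,0,0],-1],
    [[0.236,-0.97,0],[0,0,0],-1]
  ]
}}

```text
time_s: 3.75
position: [0.3667, -0.3202, 0.2501]
eef_rot: [0.0, 0.999, -0.041, 0.0]
contact_force: [0.2, 0.3, 0.3]
width: 0.0955
grip_force: 0.0
```

Emit:
{"api": "move_arm", "payload": {
  "increments": [
    [[0.236,-0.97,0],[0,0,0],-1],
    [[0.236,-0.97,0],[0,0,0],-1],
    [[0.236,-0.97,0],[0,0,0],-1],
    [[0.236,-0.97,0],[0,0,0],-1],
    [[0.236,-0.97,0],[0,0,0],-1],
    [[0.236,-0.97,0],[0,0,0],-1],
    [[0.236,-0.97,0],[0,0,0],-1],
    [[0.236,-0.97,0],[0,0,0],-1],
    [[0.236,-0.97,0],[0,0,0],-1],
    [[0.236,-0.97,0],[0,0,0],-1],
    [[0.236,-0.97,0],[0,0,0],-1],
    [[0.236,-0.97,0],[0,0,0],-1]
  ]
}}

```text
time_s: 4.75
position: [0.5176, 0.135, 0.2503]
eef_rot: [-0.0, 0.999, -0.041, 0.0]
contact_force: [0.7, -0.3, -0.2]
width: 0.0949
grip_force: 0.0
```

```bash
cat > g.py <<'E'
import sys
from h import *
from scipy.spatial.transform import Rotation as Ro
# python3 g.py x y z yaw : remaining shift (tool axes at the target yaw), units; turn units about tool z
s=state(); p=np.array(s["position"]); q=np.array(s["eef_rot"]); r=Ro.from_quat(np.r_[q[1:],q[0]]); M=r.as_matrix()
y0=np.arctan2(M[1,0],M[0,0])
print("t",round(s["time_s"],2),"p",np.round(p,4),"yaw",round(y0,4),"tilt",np.round(M[:2,2],4),"F",np.round(s["contact_force"],1),"Tq",np.round(s["wrist_torque"],2),"w",round(s["width"],4),"q6",round(s["joint_pos"][5],2))
if len(sys.argv)>4:
    x,y,z,a=map(float,sys.argv[1:5]); T=np.array([[np.cos(a),np.sin(a),0],[np.sin(a),-np.cos(a),0],[0,0,-1]])
    dy=(a-y0+np.pi)%(2*np.pi)-np.pi
    print("shift(after turn)",np.round(T.T@(np.array([x,y,z])-p)/.04,3),"shift(before turn)",np.round(M.T@(np.array([x,y,z])-p)/.04,3),"turn",np.round(-dy/.12,3))
E
python3 g.py .5785 .324 .152 -.079
```

```text
t 4.75 p [0.5176 0.135  0.2503] yaw -0.0811 tilt [ 0.0008 -0.    ] F [ 0.7 -0.3 -0.2] Tq [ 0.01 -0.    0.04] w 0.0949 q6 1.81
shift(after turn) [ 1.146 -4.831  2.457] shift(before turn) [ 1.133 -4.833  2.458] turn -0.018
```

Emit:
{"api": "move_arm", "payload": {
  "increments": [
    [[0.23,-0.966,0],[0,0,0],-1],
    [[0.23,-0.966,0],[0,0,0],-1],
    [[0.23,-0.966,0],[0,0,0],-1],
    [[0.23,-0.966,0],[0,0,0],-1],
    [[0.23,-0.966,0],[0,0,0],-1],
    [[0,0,0],[0,0,0],-1],
    [[0,0,0.6],[0,0,0],-1],
    [[0,0,0.6],[0,0,0],-1],
    [[0,0,0.6],[0,0,0],-1],
    [[0,0,0.6],[0,0,0],-1],
    [[0,0,0],[0,0,0],-1]
  ]
}}

```text
time_s: 5.67
position: [0.5754, 0.3199, 0.1473]
eef_rot: [0.002, 0.999, -0.041, -0.005]
contact_force: [-0.9, -0.4, -0.4]
width: 0.0956
grip_force: 0.0
```

```bash
python3 g.py .5785 .324 .152 -.079; python3 -c "
from h import *
i=read_camera('scene'); find('scene','clamp_grip'); j=read_camera('top'); find('top','clamp_grip')
cv2.imwrite('pics/k1.png',cv2.resize(i[190:340,360:520],None,fx=3.5,fy=3.5))"
```

```text
t 5.67 p [0.5754 0.3199 0.1473] yaw -0.0817 tilt [-0.0097 -0.0044] F [-0.9 -0.4 -0.4] Tq [-0.    0.09  0.  ] w 0.0956 q6 2.08
shift(after turn) [ 0.069 -0.109 -0.117] shift(before turn) [ 0.067 -0.108 -0.119] turn -0.022
scene clamp_grip 0.56 [0.576 0.324 0.17 ] [429. 260.]
top clamp_grip 0.73 [0.581 0.324 0.171] [154. 164.]
```

View pics/k1.png

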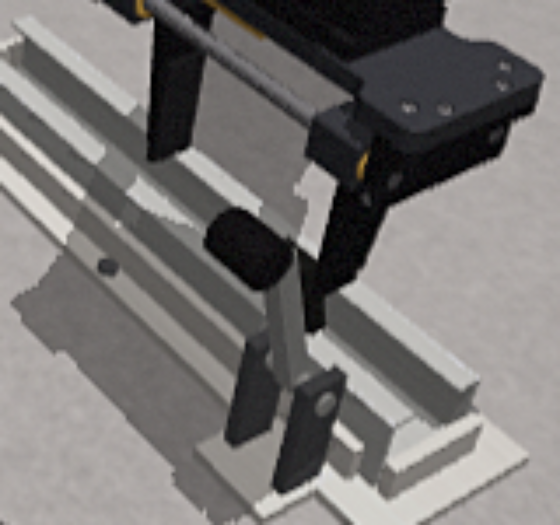

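The drum at (235,250) in the crop sits between the open fingers, slightly on the camera side. I'll make a small correction and close.

Emit:
{"api": "move_arm", "payload": {
  "increments": [
    [[0.07,-0.1,-0.1],[0,0,0],-1],
    [[0,0,0],[0,0,0],1],
    [[0,0,0],[0,0,0],1],
    [[0,0,0],[0,0,0],1],
    [[0,0,0],[0,0,0],1],
    [[0,0,0],[0,0,0],1],
    [[0,0,0],[0,0,0],1],
    [[0,0,0],[0,0,0],1]
  ]
}}

```text
time_s: 6.53
position: [0.5819, 0.3253, 0.1578]
eef_rot: [0.0, 0.999, -0.041, -0.0]
contact_force: [-0.5, -1.0, -0.3]
width: 0.054
grip_force: 0.0
```

```bash
python3 g.py .5785 .324 .152 -.079; python3 -c "
import numpy as np
c=lambda q:np.array([-116*np.cos(q+.13),116*np.sin(q+.13)])
qs=np.linspace(1.9,-0.02,25)
for a,b in zip(qs,qs[1:]):
    d=(c(b)-c(a))/40; print(round(b,2),np.round([d[0],-d[1]],3).tolist())"
```

```text
t 6.53 p [0.5819 0.3253 0.1578] yaw -0.0816 tilt [-0.0003 -0.0002] F [-0.5 -1.  -0.3] Tq [0.08 0.01 0.  ] w 0.054 q6 2.08
shift(after turn) [-0.083  0.039  0.144] shift(before turn) [-0.083  0.039  0.144] turn -0.022
1.82 [-0.212, -0.094]
1.74 [-0.219, -0.077]
1.66 [-0.224, -0.059]
1.58 [-0.228, -0.041]
1.5 [-0.231, -0.023]
1.42 [-0.232, -0.004]
1.34 [-0.232, 0.014]
1.26 [-0.23, 0.033]
1.18 [-0.226, 0.051]
1.1 [-0.222, 0.069]
1.02 [-0.215, 0.086]
0.94 [-0.208, 0.103]
0.86 [-0.199, 0.119]
0.78 [-0.189, 0.135]
0.7 [-0.177, 0.15]
0.62 [-0.165, 0.163]
0.54 [-0.151, 0.176]
0.46 [-0.137, 0.187]
0.38 [-0.121, 0.198]
0.3 [-0.105, 0.207]
0.22 [-0.088, 0.215]
0.14 [-0.071, 0.221]
0.06 [-0.053, 0.226]
-0.02 [-0.035, 0.229]
```

Emit:
{"api": "move_arm", "payload": {
  "increments": [
    [[-0.083,0.039,0.144],[0,0,0],1],
    [[0,0,0],[0,0,0],1],
    [[0,0,0],[0,0,0],1],
    [[0,0,0],[0,0,0],1],
    [[0,0,0],[0,0,0],1],
    [[0,0,0],[0,0,0],1],
    [[0,0,0],[0,0,0],1],
    [[0,0,0],[0,0,0],1]
  ]
}}

```text
time_s: 7.2
position: [0.5787, 0.3242, 0.1523]
eef_rot: [-0.0, 0.999, -0.041, 0.0]
contact_force: [-0.3, 0.2, 0.1]
width: 0.0025
grip_force: 0.0
```

```bash
python3 g.py .5785 .324 .152 -.079
```

```text
t 7.2 p [0.5787 0.3242 0.1523] yaw -0.0816 tilt [0.0002 0.0001] F [-0.3  0.2  0.1] Tq [0.03 0.   0.01] w 0.0025 q6 2.08
shift(after turn) [-0.005  0.004  0.008] shift(before turn) [-0.005  0.004  0.008] turn -0.021
```

```bash
python3 -c "
from h import *
i=read_camera('scene'); find('scene','clamp_grip'); j=read_camera('top'); find('top','clamp_grip'); find('top','clamp_pivot')
a=cv2.resize(i[190:340,360:520],(560,525)); b=cv2.resize(j[120:245,110:180],(240,429))
o=np.zeros((525,800,3),np.uint8); o[:,:560]=a; o[:429,560:]=b
cv2.imwrite('pics/k2.png',o)
print(px('scene',[.5787,.3242,.171]),px('top',[.5787,.3242,.171]))"
```

```text
scene clamp_grip 0.76 [0.576 0.324 0.17 ] [430. 260.]
top clamp_grip 0.77 [0.582 0.325 0.171] [153. 164.]
top clamp_pivot 0.95 [0.523 0.325 0.072] [172. 197.]
[429. 260.] [154. 165.]
```

View pics/k2.png

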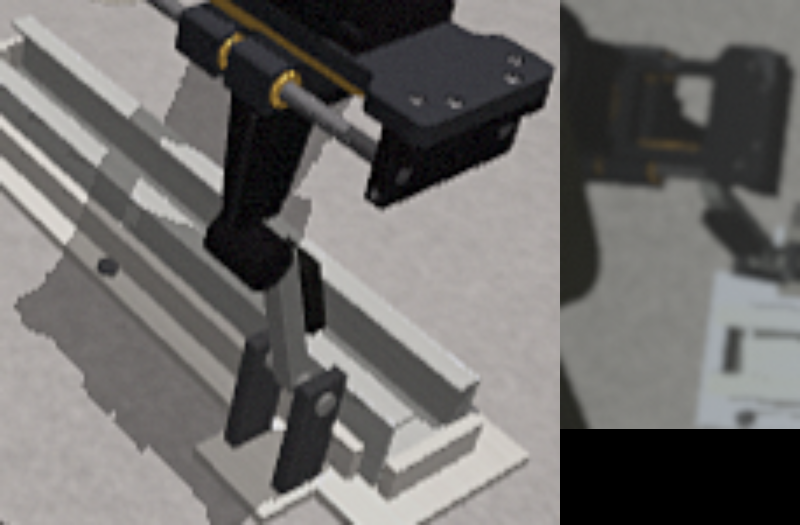

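```bash
python3 -c "
from h import *
for p in ([.5787,.3242,.1523],[.5787,.3242,.171],[.5754+.0475*.079,.3199+.047,.1473],[.5754-.0475*.079,.3199-.047,.1473],[.527,.3285,.068]): print(px('scene',p),px('top',p))
i=read_camera('scene');j=read_camera('top')
for c in ('scene','top'):
  for l in ('clamp','clamp_grip'):
    for d in masks_of(c,l):
        ys,xs=np.where(d['region']); print(c,l,round(d['confidence'],2),xs.min(),xs.max(),ys.min(),ys.max(),len(xs))
a=cv2.resize(i[215:285,395:475],(800,700))[:600]
cv2.imwrite('pics/k3.png',np.clip(a.astype(float)*2.5,0,255).astype(np.uint8))
"
```

```text
[427. 269.] [158. 167.]
[429. 260.] [154. 165.]
[448. 289.] [139. 167.]
[406. 252.] [183. 171.]
[442. 295.] [171. 196.]
scene clamp 0.88 419 452 254 300 762
scene clamp 0.57 272 291 135 162 381
scene clamp_grip 0.62 418 453 253 300 853
top clamp 0.63 150 173 173 198 302
top clamp_grip 0.8 150 173 173 198 312
```

View pics/k3.png

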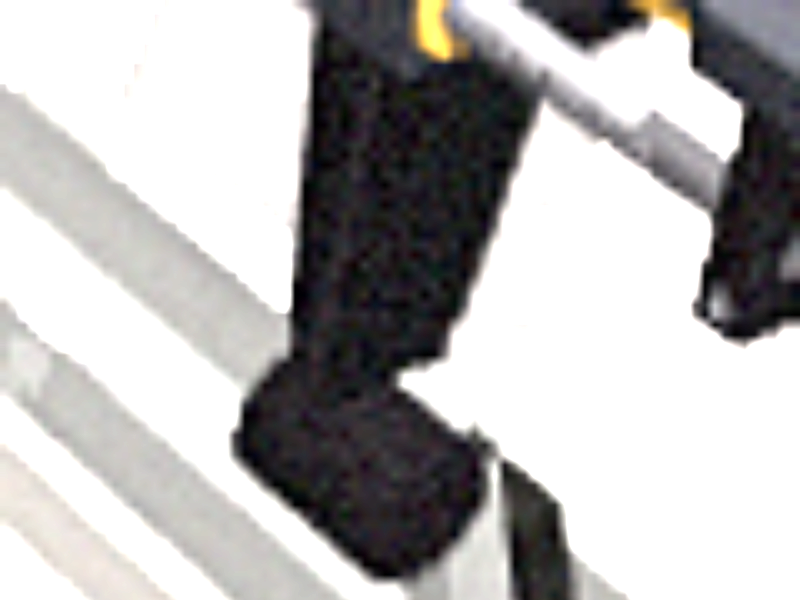

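```bash
python3 -c "
from h import *
from scipy.optimize import least_squares
t=np.array([-.079,-.997,0])*.0475
c=calibration('scene')
def P(p):
    q=np.array(c['camera_from_world'])@np.r_[p,1]; return np.array([c['fx']*q[0]/q[2]+c['cx'],c['fy']*q[1]/q[2]+c['cy']])
f=lambda x:np.r_[P(x-t)-[453,270],P(x+t)-[407,235]]
s=least_squares(f,[.57,.32,.15]); print(s.x,s.fun)
i=read_camera('top')
cv2.imwrite('pics/t3.png',np.clip(cv2.resize(i[80:260,80:300],(733,600)).astype(float)*2.5,0,255).astype(np.uint8))
for p in ([.5787,.3242,.152],[.5787,.3242,.26]): print((px('top',p)-[80,80])*3.333)
"
```

```text
[0.57979476 0.32169812 0.18680738] [-0.69957196  0.84652179  0.7808093  -0.94482359]
[259.974 289.971]
[169.983 253.308]
```

View pics/t3.png

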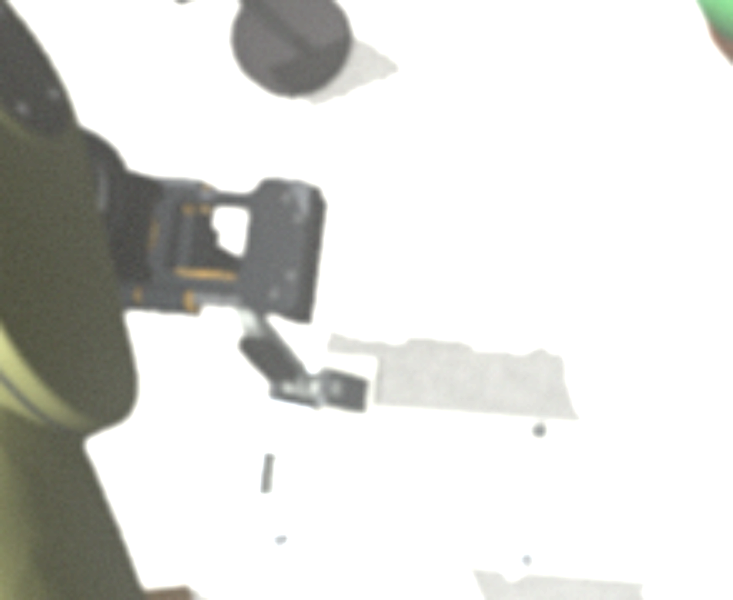

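Solving for the fingertips puts them at the commanded x and y but about 35 mm higher than the reported z, which explains closing on air above the drum. I'll open, go down about 33 mm watching the force, and close.

Emit:
{"api": "move_arm", "payload": {
  "increments": [
    [[0,0,0],[0,0,0],-1],
    [[0,0,0],[0,0,0],-1],
    [[0,0,0],[0,0,0],-1],
    [[0,0,0],[0,0,0],-1],
    [[0,0,0],[0,0,0],-1],
    [[0,0,0],[0,0,0],-1],
    [[0,0,0.2],[0,0,0],-1],
    [[0,0,0.2],[0,0,0],-1],
    [[0,0,0.2],[0,0,0],-1],
    [[0,0,0.2],[0,0,0],-1],
    [[0,0,0],[0,0,0],-1],
    [[0,0,0],[0,0,0],-1]
  ]
}}

```text
time_s: 8.8
position: [0.5779, 0.3238, 0.1187]
eef_rot: [0.001, 0.999, -0.041, -0.001]
contact_force: [0.6, 0.1, 0.6]
width: 0.0748
grip_force: 0.0
```

Emit:
{"api": "move_arm", "payload": {
  "increments": [
    [[0,0,0],[0,0,0],1],
    [[0,0,0],[0,0,0],1],
    [[0,0,0],[0,0,0],1],
    [[0,0,0],[0,0,0],1],
    [[0,0,0],[0,0,0],1],
    [[0,0,0],[0,0,0],1],
    [[0,0,0],[0,0,0],1],
    [[0,0,0],[0,0,0],1]
  ]
}}

```text
time_s: 9.47
position: [0.5787, 0.3248, 0.1203]
eef_rot: [-0.001, 0.999, -0.041, 0.0]
contact_force: [2.0, 13.4, -4.0]
width: 0.0326
grip_force: 6.3
```

```bash
python3 g.py .5785 .324 .12 -.079
```

```text
t 9.47 p [0.5787 0.3248 0.1203] yaw -0.0819 tilt [0.0003 0.0018] F [ 2.  13.4 -4. ] Tq [ 2.11 -0.15  0.07] w 0.0326 q6 2.08
shift(after turn) [-0.003  0.021  0.007] shift(before turn) [-0.003  0.021  0.007] turn -0.024
```

Emit:
{"api": "move_arm", "payload": {
  "increments": [
    [[0,-0.04,0],[0,0,0],1],
    [[0,0,0],[0,0,0],1],
    [[0,0,0],[0,0,0],1],
    [[0,0,0],[0,0,0],1],
    [[-0.106,0,-0.05],[0,0,0],1],
    [[-0.106,0,-0.045],[0,0,0],1],
    [[-0.11,0,-0.04],[0,0,0],1],
    [[-0.11,0,-0.037],[0,0,0],1],
    [[0,0,0],[0,0,0],1],
    [[0,0,0],[0,0,0],1]
  ]
}}

```text
time_s: 10.3
position: [0.5613, 0.3275, 0.1268]
eef_rot: [-0.0, 0.999, -0.041, 0.0]
contact_force: [0.8, 4.5, -4.2]
width: 0.0299
grip_force: 30.0
```

```bash
python3 g.py .5785 .324 .12 -.079; python3 -c "
from h import *
for c in ('scene','top'):
  read_camera(c); find(c,'clamp_grip')"
```

```text
t 10.3 p [0.5613 0.3275 0.1268] yaw -0.0812 tilt [0.0003 0.0005] F [ 0.8  4.5 -4.2] Tq [ 0.75 -0.51  0.08] w 0.0299 q6 2.1
shift(after turn) [0.434 0.053 0.169] shift(before turn) [0.434 0.052 0.169] turn -0.018
scene clamp_grip 0.71 [0.561 0.325 0.177] [438. 253.]
top clamp_grip 0.22 [0.527 0.326 0.069] [172. 196.]
```

The drum is held (width 30 mm, 30 N) and the arm follows. Swinging it shut.

Emit:
{"api": "move_arm", "payload": {
  "increments": [
    [[-0.224,0,-0.059],[0,0,0],1],
    [[-0.228,0,-0.041],[0,0,0],1],
    [[-0.231,0,-0.023],[0,0,0],1],
    [[-0.232,0,-0.004],[0,0,0],1],
    [[-0.232,0,0.014],[0,0,0],1],
    [[-0.23,0,0.033],[0,0,0],1],
    [[-0.226,0,0.051],[0,0,0],1],
    [[-0.222,0,0.069],[0,0,0],1],
    [[-0.215,0,0.086],[0,0,0],1],
    [[-0.208,0,0.103],[0,0,0],1],
    [[-0.199,0,0.119],[0,0,0],1],
    [[-0.189,0,0.135],[0,0,0],1]
  ]
}}

```text
time_s: 11.5
position: [0.4555, 0.3358, 0.1101]
eef_rot: [-0.0, 0.999, -0.041, -0.0]
contact_force: [-4.1, 0.0, 9.5]
width: 0.0301
grip_force: 30.0
```

Emit:
{"api": "move_arm", "payload": {
  "increments": [
    [[-0.177,0,0.15],[0,0,0],1],
    [[-0.165,0,0.163],[0,0,0],1],
    [[-0.151,0,0.176],[0,0,0],1],
    [[-0.137,0,0.187],[0,0,0],1],
    [[-0.121,0,0.198],[0,0,0],1],
    [[-0.105,0,0.207],[0,0,0],1],
    [[-0.088,0,0.215],[0,0,0],1],
    [[-0.071,0,0.221],[0,0,0],1],
    [[-0.053,0,0.226],[0,0,0],1],
    [[0,0,0],[0,0,0],1]
  ]
}}

```text
time_s: 12.33
position: [0.4099, 0.3393, 0.0356]
eef_rot: [0.0, 0.999, -0.041, -0.003]
contact_force: [-4.3, 6.5, -0.7]
width: 0.0298
grip_force: 30.0
```

```bash
python3 g.py .412 .338 .032 -.079; python3 -c "
from h import *
for c in ('scene','top'):
  read_camera(c); find(c,'clamp_grip')"
```

```text
t 12.33 p [0.4099 0.3393 0.0356] yaw -0.0817 tilt [-0.0069  0.0001] F [-4.3  6.5 -0.7] Tq [1.07 0.63 0.11] w 0.0298 q6 2.24
shift(after turn) [0.055 0.029 0.091] shift(before turn) [0.056 0.029 0.09 ] turn -0.023
top clamp_grip 0.91 [0.415 0.333 0.094] [162. 245.]
```

Emit:
{"api": "move_arm", "payload": {
  "increments": [
    [[0,0,0.06],[0,0,0],1],
    [[0,0,0.06],[0,0,0],1],
    [[0,0,0],[0,0,0],1],
    [[0,0,0],[0,0,0],1]
  ]
}}

```text
time_s: 12.87
position: [0.4094, 0.3394, 0.0318]
eef_rot: [0.0, 0.999, -0.041, -0.004]
contact_force: [-8.1, 6.3, -0.4]
width: 0.03
grip_force: 30.0
```

Emit:
{"api": "move_arm", "payload": {
  "increments": [
    [[0,0,0],[0,0,0],-1],
    [[0,0,0],[0,0,0],-1],
    [[0,0,0],[0,0,0],-1],
    [[0,0,0],[0,0,0],-1],
    [[0,0,0],[0,0,0],-1],
    [[0,0,0],[0,0,0],-1],
    [[0,0,-0.5],[0,0,0],-1],
    [[0,0,-0.9],[0,0,0],-1],
    [[0,0,-0.9],[0,0,0],-1],
    [[0,0,-0.9],[0,0,0],-1],
    [[0,0,-0.9],[0,0,0],-1],
    [[0,0,0],[0,0,0],-1]
  ]
}}

```text
time_s: 13.87
position: [0.4178, 0.3416, 0.207]
eef_rot: [-0.004, 0.999, -0.041, 0.006]
contact_force: [1.6, 0.5, 0.6]
width: 0.0944
grip_force: 0.0
```

```bash
python3 g.py .563 -.2105 .18 .15; python3 -c "
from m import *
for c in ('scene','top'):
  i=read_camera(c); find(c,'clamp_grip'); heads(c,i,.072 if c=='top' else .064)
  if c=='scene': cv2.imwrite('pics/k4.png',cv2.resize(i[120:340,180:520],(800,518)))"
```

```text
t 13.87 p [0.4178 0.3416 0.207 ] yaw -0.0818 tilt [0.0126 0.0082] F [1.6 0.5 0.6] Tq [ 0.01 -0.02  0.01] w 0.0944 q6 2.24
shift(after turn) [ 1.526 14.191  0.674] shift(before turn) [ 4.737 13.467  0.607] turn -1.932
scene clamp_grip 0.78 [0.409 0.337 0.081] [490. 266.]
head scene 280 140 84 [ 0.445 -0.345] rect [ 439. -354.] [68. 53.] yaw -1.268
head scene 320 164 95 [ 0.431 -0.166] rect [ 425. -165.] [84. 45.] yaw 0.238
head scene 267 172 109 [ 0.567 -0.205] rect [ 565. -201.] [61. 51.] yaw 0.465
top clamp_grip 0.58 [ 0.44  -0.169  0.001] [384. 234.]
top clamp_grip 0.56 [0.412 0.337 0.083] [162. 246.]
head top 405 180 122 [ 0.562 -0.208] rect [ 562. -208.] [54. 16.] yaw 0.181
head top 470 233 134 [ 0.442 -0.351] rect [ 443. -351.] [19. 55.] yaw -0.521
head top 391 236 153 [ 0.435 -0.173] rect [ 436. -173.] [16. 52.] yaw -0.231
```

View pics/k4.png

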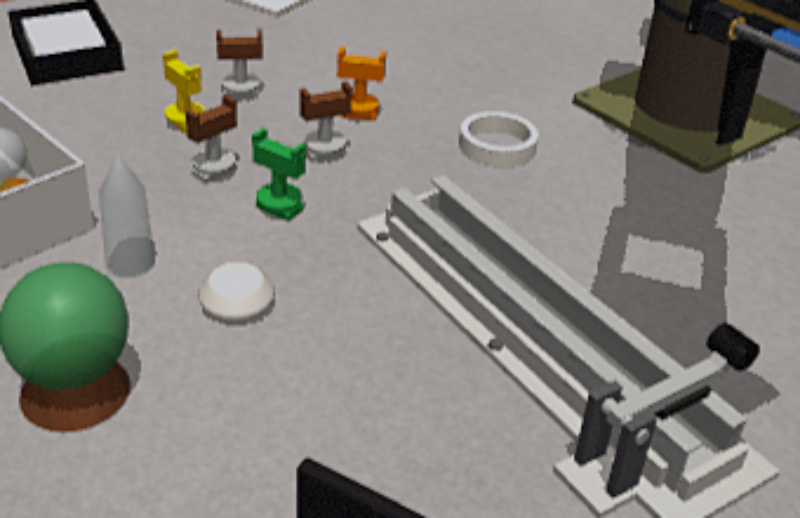

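Clamp is shut: the grip is at z≈0.082 in both views and the pad is on the rail (crop 690,400). The three brown posts are unmoved. Going to post A at top pixel (405,181).

Emit:
{"api": "move_arm", "payload": {
  "increments": [
    [[0.338,0.96,0],[0,0,0],-1],
    [[0.338,0.96,0],[0,0,0],-1],
    [[0.338,0.96,0],[0,0,0],-1],
    [[0.338,0.96,0],[0,0,0],-1],
    [[0.338,0.96,0],[0,0,0],-1],
    [[0.338,0.96,0],[0,0,0],-1],
    [[0.338,0.96,0],[0,0,0],-1],
    [[0.338,0.96,0],[0,0,0],-1],
    [[0.338,0.96,0],[0,0,0],-1],
    [[0.338,0.96,0],[0,0,0],-1],
    [[0.338,0.96,0],[0,0,0],-1],
    [[0.338,0.96,0],[0,0,0],-1]
  ]
}}

```text
time_s: 15.07
position: [0.5367, -0.135, 0.1944]
eef_rot: [-0.001, 0.999, -0.041, -0.002]
contact_force: [0.5, 0.0, 1.3]
width: 0.0951
grip_force: 0.0
```

Emit:
{"api": "move_arm", "payload": {
  "increments": [
    [[0.338,0.96,0],[0,0,0],-1],
    [[0.338,0.96,0],[0,0,0],-1],
    [[0,0,0],[0,0,-0.69],-1],
    [[0,0,0],[0,0,-0.69],-1],
    [[0,0,0],[0,0,-0.69],-1],
    [[0,0,0],[0,0,0],-1],
    [[0,0,0],[0,0,0],-1],
    [[0,0,0],[0,0,0],-1]
  ]
}}

```text
time_s: 15.73
position: [0.558, -0.2117, 0.1958]
eef_rot: [-0.001, 0.997, 0.083, -0.001]
contact_force: [-0.7, 0.4, 0.5]
width: 0.0954
grip_force: 0.0
```

```bash
python3 g.py .563 -.2085 .010 .165; python3 -c "
from m import *
i=read_camera('scene'); heads('scene',i,.064); find('scene','post0_grip')"
```

```text
t 15.73 p [ 0.558  -0.2117  0.1958] yaw 0.1652 tilt [-0.0021  0.001 ] F [-0.7  0.4  0.5] Tq [0.02 0.03 0.  ] w 0.0954 q6 0.95
shift(after turn) [ 0.136 -0.057  4.644] shift(before turn) [ 0.145 -0.051  4.644] turn 0.002
head scene 279 139 94 [ 0.445 -0.352] rect [ 437. -357.] [77. 52.] yaw -1.56
head scene 319 164 100 [ 0.433 -0.168] rect [ 427. -169.] [53. 68.] yaw 0.296
head scene 266 172 82 [ 0.57  -0.205] rect [ 570. -207.] [57. 36.] yaw 1.441
scene post0_grip 0.87 [ 0.559 -0.204  0.063] [270. 172.]
scene post0_grip 0.66 [ 0.535 -0.32   0.062] [257. 152.]
```

Emit:
{"api": "move_arm", "payload": {
  "increments": [
    [[0.14,-0.055,0.8],[0,0,0],-0.3],
    [[0,0,0.8],[0,0,0],-0.3],
    [[0,0,0.8],[0,0,0],-0.3],
    [[0,0,0.8],[0,0,0],-0.3],
    [[0,0,0.6],[0,0,0],-0.3],
    [[0,0,0.5],[0,0,0],-0.3],
    [[0,0,0.34],[0,0,0],-0.3],
    [[0,0,0],[0,0,0],-0.3],
    [[0,0,0],[0,0,0],-0.3]
  ]
}}

```text
time_s: 16.58
position: [0.5637, -0.2087, 0.0115]
eef_rot: [-0.0, 0.997, 0.083, -0.0]
contact_force: [0.6, 0.9, 1.3]
width: 0.062
grip_force: 0.0
```

```bash
python3 g.py .563 -.2085 .010 .165; python3 -c "
from m import *
i=read_camera('scene');find('scene','post0_grip')
cv2.imwrite('pics/g1.png',cv2.resize(i[120:220,220:340],(720,600)))"
```

```text
t 16.58 p [ 0.5637 -0.2087  0.0115] yaw 0.1667 tilt [-0.0007  0.0004] F [0.6 0.9 1.3] Tq [-0.01  0.01  0.  ] w 0.062 q6 0.96
shift(after turn) [-0.016 -0.008  0.037] shift(before turn) [-0.016 -0.008  0.037] turn 0.014
scene post0_grip 0.65 [ 0.536 -0.32   0.062] [257. 152.]
scene post0_grip 0.58 [ 0.56  -0.204  0.063] [270. 172.]
```

View pics/g1.png

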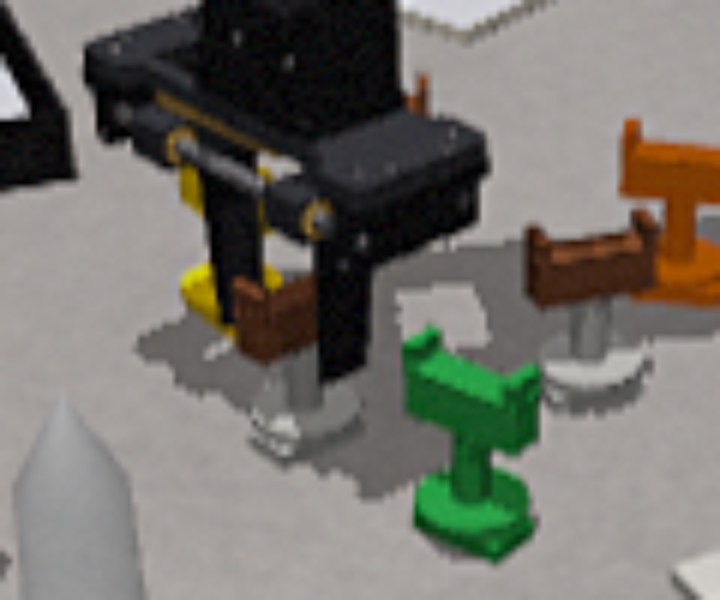

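The fingers straddle head A (crop 270,320) and the tips are above the flange. Closing and lifting.

Emit:
{"api": "move_arm", "payload": {
  "increments": [
    [[0,0,0],[0,0,0],1],
    [[0,0,0],[0,0,0],1],
    [[0,0,0],[0,0,0],1],
    [[0,0,0],[0,0,0],1],
    [[0,0,0],[0,0,0],1],
    [[0,0,-0.2],[0,0,0],1],
    [[0,0,-0.7],[0,0,0],1],
    [[0,0,-0.9],[0,0,0],1],
    [[0,0,-0.9],[0,0,0],1],
    [[0,0,-0.9],[0,0,0],1],
    [[0,0,-0.9],[0,0,0],1],
    [[0,0,0],[0,0,0],1]
  ]
}}

```text
time_s: 17.68
position: [0.5683, -0.211, 0.2026]
eef_rot: [0.004, 0.996, 0.083, 0.007]
contact_force: [0.8, -0.9, 1.5]
width: 0.0003
grip_force: 0.0
```

Emit:
{"api": "move_arm", "payload": {
  "increments": [
    [[0,0,0],[0,0,-0.92],1],
    [[0,0,0],[0,0,-0.92],1],
    [[0,0,0],[0,0,-0.92],1],
    [[0,0,0],[0,0,-0.92],1],
    [[0,0,0],[0,0,-0.92],1],
    [[0,0,0],[0,0,-0.92],1],
    [[0,0,0],[0,0,-0.92],1],
    [[0,0,0],[0,0,-0.92],1],
    [[0,0,0],[0,0,-0.92],1],
    [[0,0,0],[0,0,-0.92],1],
    [[0,0,0],[0,0,-0.92],1],
    [[0,0,0],[0,0,-0.92],1]
  ]
}}

```text
time_s: 18.68
position: [0.5638, -0.209, 0.192]
eef_rot: [0.0, 0.733, 0.681, 0.0]
contact_force: [-0.7, 0.2, 0.0]
width: 0.0005
grip_force: 0.0
```

```bash
python3 g.py .4585 .2418 .19 1.492
```

```text
t 18.68 p [ 0.5638 -0.209   0.192 ] yaw 1.4971 tilt [ 0.0003 -0.0002] F [-0.7  0.2  0. ] Tq [-0.03 -0.08  0.05] w 0.0005 q6 -0.37
shift(after turn) [11.027 -3.512  0.05 ] shift(before turn) [11.044 -3.456  0.047] turn 0.042
```

Closing hadn't finished before the lift. Checking post A.

```bash
python3 -c "
from m import *
i=read_camera('scene');find('scene','post0_grip'); heads('scene',i,.064)
i=read_camera('top');find('top','post0_grip'); find('top','post0'); heads('top',i,.072)
cv2.imwrite('pics/g2.png',cv2.resize(read_camera('scene')[120:220,220:340],(720,600)))"
```

```text
scene post0_grip 0.98 [ 0.559 -0.204  0.061] [271. 173.]
scene post0_grip 0.85 [ 0.535 -0.319  0.06 ] [257. 153.]
scene post0_grip 0.44 [0.526 0.332 0.064] [443. 298.]
head scene 281 139 88 [ 0.44  -0.349] rect [ 437. -357.] [75. 54.] yaw 1.312
head scene 319 165 103 [ 0.434 -0.164] rect [ 430. -172.] [79. 50.] yaw 0.252
head scene 274 170 55 [ 0.547 -0.203] rect [ 548. -205.] [66. 31.] yaw 0.828
head scene 263 172 61 [ 0.577 -0.208] rect [ 576. -208.] [63. 24.] yaw 1.228
top post0_grip 0.7 [ 0.566 -0.207  0.065] [405. 179.]
top post0 0.94 [ 0.541 -0.114  0.002] [362. 193.]
top post0 0.72 [ 0.563 -0.21   0.003] [400. 184.]
top post0 0.71 [ 0.436 -0.169  0.002] [384. 236.]
head top 404 175 49 [ 0.575 -0.206] rect [ 573. -205.] [16. 33.] yaw -0.207
head top 391 236 113 [ 0.435 -0.173] rect [ 436. -173.] [17. 53.] yaw -0.201
```

View pics/g2.png

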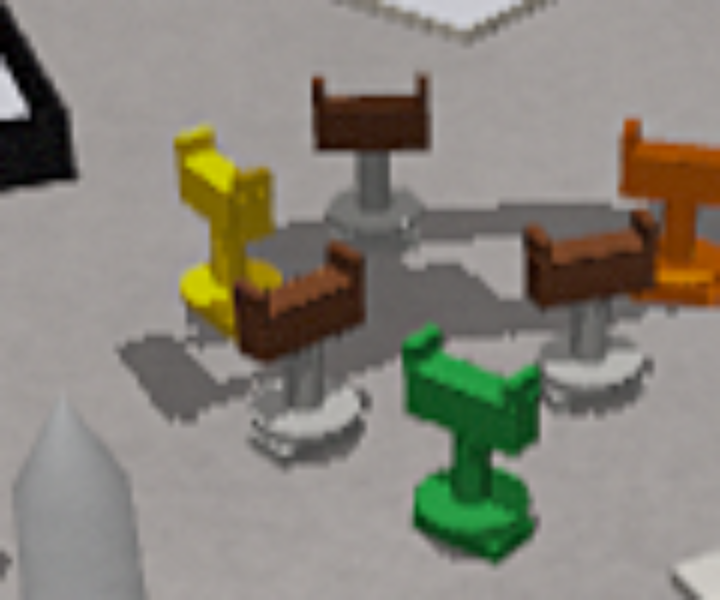

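Post A is still upright and unmoved (crop 300,330). Turning back, regrasping with a longer close.

Emit:
{"api": "move_arm", "payload": {
  "increments": [
    [[0,0,0],[0,0,0.925],-0.3],
    [[0,0,0],[0,0,0.925],-0.3],
    [[0,0,0],[0,0,0.925],-0.3],
    [[0,0,0],[0,0,0.925],-0.3],
    [[0,0,0],[0,0,0.925],-0.3],
    [[0,0,0],[0,0,0.925],-0.3],
    [[0,0,0],[0,0,0.925],-0.3],
    [[0,0,0],[0,0,0.925],-0.3],
    [[0,0,0],[0,0,0.925],-0.3],
    [[0,0,0],[0,0,0.925],-0.3],
    [[0,0,0],[0,0,0.925],-0.3],
    [[0,0,0],[0,0,0.925],-0.3]
  ]
}}

```text
time_s: 19.98
position: [0.5638, -0.209, 0.1917]
eef_rot: [-0.0, 0.997, 0.076, 0.0]
contact_force: [0.1, -0.4, 0.3]
width: 0.0617
grip_force: 0.0
```

Emit:
{"api": "move_arm", "payload": {
  "increments": [
    [[0,0,0.8],[0,0,0],-0.3],
    [[0,0,0.8],[0,0,0],-0.3],
    [[0,0,0.8],[0,0,0],-0.3],
    [[0,0,0.8],[0,0,0],-0.3],
    [[0,0,0.6],[0,0,0],-0.3],
    [[0,0,0.5],[0,0,0],-0.3],
    [[0,0,0.25],[0,0,0],-0.3],
    [[0,0,0],[0,0,0],-0.3],
    [[0,0,0],[0,0,0],1],
    [[0,0,0],[0,0,0],1],
    [[0,0,0],[0,0,0],1],
    [[0,0,0],[0,0,0],1]
  ]
}}

```text
time_s: 20.98
position: [0.5651, -0.2096, 0.0115]
eef_rot: [0.001, 0.997, 0.08, 0.001]
contact_force: [-0.2, 0.3, -0.2]
width: 0.0404
grip_force: 0.0
```

Emit:
{"api": "move_arm", "payload": {
  "increments": [
    [[0,0,0],[0,0,0],1],
    [[0,0,0],[0,0,0],1],
    [[0,0,0],[0,0,0],1],
    [[0,0,0],[0,0,0],1],
    [[0,0,0],[0,0,0],1]
  ]
}}

```text
time_s: 21.4
position: [0.5639, -0.2089, 0.0099]
eef_rot: [-0.0, 0.997, 0.08, 0.0]
contact_force: [0.3, 1.4, 1.8]
width: 0.018
grip_force: 30.0
```

```bash
python3 g.py .563 -.2085 .010 .165
```

```text
t 21.4 p [ 0.5639 -0.2089  0.0099] yaw 0.1596 tilt [0.0002 0.0001] F [0.3 1.4 1.8] Tq [ 0.15  0.1  -0.04] w 0.018 q6 0.97
shift(after turn) [-0.021 -0.014 -0.003] shift(before turn) [-0.022 -0.014 -0.003] turn -0.045
```

Emit:
{"api": "move_arm", "payload": {
  "increments": [
    [[0,0,-0.3],[0,0,0],1],
    [[0,0,-0.7],[0,0,0],1],
    [[0,0,-0.9],[0,0,0],1],
    [[0,0,-0.9],[0,0,0],1],
    [[0,0,-0.9],[0,0,0],1],
    [[0,0,-0.8],[0,0,0],1],
    [[0,0,0],[0,0,0],1]
  ]
}}

```text
time_s: 21.98
position: [0.5677, -0.2108, 0.1992]
eef_rot: [0.004, 0.997, 0.08, 0.006]
contact_force: [1.3, -0.5, -1.0]
width: 0.018
grip_force: 30.0
```

Emit:
{"api": "move_arm", "payload": {
  "increments": [
    [[0,0,0],[0,0,-0.925],1],
    [[0,0,0],[0,0,-0.925],1],
    [[0,0,0],[0,0,-0.925],1],
    [[0,0,0],[0,0,-0.925],1],
    [[0,0,0],[0,0,-0.925],1],
    [[0,0,0],[0,0,-0.925],1],
    [[0,0,0],[0,0,-0.925],1],
    [[0,0,0],[0,0,-0.925],1],
    [[0,0,0],[0,0,-0.925],1],
    [[0,0,0],[0,0,-0.925],1],
    [[0,0,0],[0,0,-0.925],1],
    [[0,0,0],[0,0,-0.925],1]
  ]
}}

```text
time_s: 22.98
position: [0.5628, -0.2085, 0.1877]
eef_rot: [-0.001, 0.733, 0.681, -0.001]
contact_force: [-0.4, 0.5, -3.5]
width: 0.0176
grip_force: 30.0
```

Emit:
{"api": "move_arm", "payload": {
  "increments": [
    [[0.92,-0.29,0],[0,0,0],1],
    [[0.92,-0.29,0],[0,0,0],1],
    [[0.92,-0.29,0],[0,0,0],1],
    [[0.92,-0.29,0],[0,0,0],1],
    [[0.92,-0.29,0],[0,0,0],1],
    [[0.92,-0.29,0],[0,0,0],1],
    [[0.92,-0.29,0],[0,0,0],1],
    [[0.92,-0.29,0],[0,0,0],1],
    [[0.92,-0.29,0],[0,0,0],1],
    [[0.92,-0.29,0],[0,0,0],1],
    [[0.92,-0.29,0],[0,0,0],1],
    [[0.92,-0.29,0],[0,0,0],1]
  ]
}}

```text
time_s: 23.98
position: [0.4583, 0.2436, 0.1881]
eef_rot: [-0.0, 0.735, 0.679, -0.001]
contact_force: [0.6, 0.2, -3.0]
width: 0.0179
grip_force: 30.0
```

Emit:
{"api": "move_arm", "payload": {
  "increments": [
    [[0,0,0],[0,0,0],1],
    [[0,0,0],[0,0,0],1],
    [[0,0,0],[0,0,0],1]
  ]
}}

```text
time_s: 24.23
position: [0.4592, 0.2419, 0.1883]
eef_rot: [-0.0, 0.734, 0.679, -0.001]
contact_force: [0.0, -0.4, -2.4]
width: 0.0177
grip_force: 30.0
```

```bash
cat > v.py <<'E'
from h import *
import sys
# where the held/seated post shows, by both cameras, near reported TCP
p=np.array(state()["position"])
for k in range(int(sys.argv[1])):
  for c in ("scene","top"):
    read_camera(c)
    for l in ("post0_grip","post0"):
      for d in pinpoint(c,l):
        q=w(c,d["xyz"])
        if np.hypot(*(q-p)[:2])<.04: print(c,l,round(d["confidence"],2),np.round((q)*1000,1),"minus TCP",np.round((q-p)*1000,1))
E
python3 g.py .4585 .2418 .09 1.492; python3 v.py 3
```

```text
t 24.23 p [0.4592 0.2419 0.1883] yaw 1.4924 tilt [-0.0019 -0.0014] F [ 0.  -0.4 -2.4] Tq [ 0.02 -0.11 -0.01] w 0.0177 q6 0.46
shift(after turn) [-0.003 -0.018  2.459] shift(before turn) [ 1.000e-03 -1.400e-02  2.459e+00] turn 0.004
scene post0_grip 0.84 [458.3 241.4 239.8] minus TCP [-1.  -0.5 51.5]
scene post0 0.96 [461.6 238.1 178.2] minus TCP [  2.4  -3.8 -10.2]
top post0_grip 0.92 [464.6 234.7 242.7] minus TCP [ 5.4 -7.1 54.3]
top post0 0.59 [461.4 232.5 183.1] minus TCP [ 2.1 -9.4 -5.3]
scene post0_grip 0.9 [456.8 238.4 241.6] minus TCP [-2.4 -3.5 53.3]
scene post0 0.57 [462.1 237.2 178.8] minus TCP [ 2.9 -4.7 -9.5]
top post0_grip 0.83 [465.3 236.6 243. ] minus TCP [ 6.  -5.2 54.7]
top post0 0.75 [464.3 235.6 180. ] minus TCP [ 5.1 -6.3 -8.4]
scene post0_grip 0.67 [456.6 239.9 241.4] minus TCP [-2.6 -2.  53.1]
scene post0 0.61 [461.5 236.6 177.4] minus TCP [  2.3  -5.3 -11. ]
top post0_grip 0.83 [465.7 238.2 242.4] minus TCP [ 6.5 -3.6 54. ]
top post0 0.93 [464.6 234.3 178.9] minus TCP [ 5.4 -7.5 -9.4]
```

Offset confirmed: the head centre sits 53 mm above the reported TCP, and camera x is about 2 mm above reported x. Shifting x by −2 mm and lowering to just above the slot.

Emit:
{"api": "move_arm", "payload": {
  "increments": [
    [[0,-0.055,0.5],[0,0,0],1],
    [[0,0,0.7],[0,0,0],1],
    [[0,0,0.7],[0,0,0],1],
    [[0,0,0.6],[0,0,0],1],
    [[0,0,0.4],[0,0,0],1],
    [[0,0,0.1],[0,0,0],1],
    [[0,0,0],[0,0,0],1],
    [[0,0,0],[0,0,0],1],
    [[0,0,0],[0,0,0],1]
  ]
}}

```text
time_s: 25.88
position: [0.4592, 0.243, 0.0716]
eef_rot: [0.001, 0.735, 0.679, 0.002]
contact_force: [0.4, -0.4, -2.7]
width: 0.0178
grip_force: 30.0
```

```bash
python3 g.py .457 .2418 .05 1.492; python3 v.py 2
```

```text
t 25.88 p [0.4592 0.243  0.0716] yaw 1.4916 tilt [0.0031 0.0013] F [ 0.4 -0.4 -2.7] Tq [ 0.02 -0.03 -0.03] w 0.0178 q6 0.46
shift(after turn) [-0.035 -0.053  0.541] shift(before turn) [-0.036 -0.055  0.541] turn -0.003
scene post0_grip 0.74 [457.7 240.4 123.3] minus TCP [-1.5 -2.6 51.7]
scene post0 0.86 [460.  239.7  60. ] minus TCP [  0.8  -3.4 -11.7]
top post0_grip 0.75 [461.7 238.7 122.7] minus TCP [ 2.5 -4.4 51.1]
top post0 0.85 [463.3 237.1  63.3] minus TCP [ 4.1 -5.9 -8.4]
scene post0_grip 0.78 [455.2 238.  124.4] minus TCP [-4.  -5.  52.8]
scene post0 0.65 [458.4 239.8  60. ] minus TCP [ -0.8  -3.3 -11.6]
top post0_grip 0.51 [463.2 237.1 122.4] minus TCP [ 3.9 -6.  50.7]
top post0 0.64 [460.2 233.9  61.8] minus TCP [ 1.  -9.1 -9.8]
```

Emit:
{"api": "move_arm", "payload": {
  "increments": [
    [[0,-0.05,0],[0,0,0],1],
    [[0,0,0.1],[0,0,0],1],
    [[0,0,0.1],[0,0,0],1],
    [[0,0,0.1],[0,0,0],1],
    [[0,0,0],[0,0,0],1],
    [[0,0,0],[0,0,0],1],
    [[0,0,0],[0,0,0],1]
  ]
}}

```text
time_s: 27.07
position: [0.4558, 0.2426, 0.0575]
eef_rot: [-0.0, 0.735, 0.679, -0.0]
contact_force: [0.3, 0.7, -2.8]
width: 0.0181
grip_force: 30.0
```

```bash
python3 g.py .457 .2418 .05 1.492
```

```text
t 27.07 p [0.4558 0.2426 0.0575] yaw 1.4916 tilt [-0.0002 -0.0001] F [ 0.3  0.7 -2.8] Tq [ 0.   -0.08  0.03] w 0.0181 q6 0.46
shift(after turn) [-0.017  0.032  0.188] shift(before turn) [-0.017  0.032  0.188] turn -0.004
```

Emit:
{"api": "move_arm", "payload": {
  "increments": [
    [[0,0,0.1],[0,0,0],1],
    [[0,0,0.05],[0,0,0],1],
    [[0,0,0.05],[0,0,0],1],
    [[0,0,0],[0,0,0],1],
    [[0,0,0],[0,0,0],1],
    [[0,0,0],[0,0,0],1]
  ]
}}

```text
time_s: 27.57
position: [0.4558, 0.2426, 0.0496]
eef_rot: [-0.0, 0.735, 0.679, -0.0]
contact_force: [-0.3, -0.2, -2.8]
width: 0.0176
grip_force: 30.0
```

```bash
python3 g.py .457 .2418 .05 1.492;python3 v.py 2
```

```text
t 27.57 p [0.4558 0.2426 0.0496] yaw 1.4916 tilt [-0.0001 -0.    ] F [-0.3 -0.2 -2.8] Tq [-0.   -0.06 -0.01] w 0.0176 q6 0.46
shift(after turn) [-0.018  0.032 -0.009] shift(before turn) [-0.018  0.032 -0.009] turn -0.003
scene post0_grip 0.9 [452.9 239.7 101.6] minus TCP [-2.9 -2.9 51.9]
scene post0 0.92 [457.4 237.8  38.9] minus TCP [  1.6  -4.8 -10.8]
top post0_grip 0.78 [462.2 236.4 104.9] minus TCP [ 6.4 -6.2 55.2]
top post0 0.59 [459.4 236.9  42.8] minus TCP [ 3.6 -5.7 -6.8]
scene post0_grip 0.96 [455.1 241.7 103.6] minus TCP [-0.7 -0.9 53.9]
scene post0 0.59 [456.3 241.2  38.9] minus TCP [  0.5  -1.4 -10.7]
top post0_grip 0.69 [458.7 236.8 101.8] minus TCP [ 2.9 -5.8 52.1]
top post0 0.64 [458.7 236.4  41. ] minus TCP [ 2.9 -6.2 -8.7]
```

The foot is through the slot without resistance. Lowering gently until the flange touches.

Emit:
{"api": "move_arm", "payload": {
  "increments": [
    [[0,0,0.03],[0,0,0],1],
    [[0,0,0.02],[0,0,0],1],
    [[0,0,0],[0,0,0],1],
    [[0,0,0],[0,0,0],1]
  ]
}}

```text
time_s: 28.5
position: [0.4561, 0.2428, 0.0489]
eef_rot: [0.0, 0.735, 0.679, 0.0]
contact_force: [-3.0, -1.4, 5.1]
width: 0.0177
grip_force: 30.0
```

Emit:
{"api": "move_arm", "payload": {
  "increments": [
    [[0,0,0.03],[0,0,0],1],
    [[0,0,0],[0,0,0],1],
    [[0,0,0],[0,0,0],1]
  ]
}}

```text
time_s: 28.75
position: [0.4561, 0.2429, 0.0489]
eef_rot: [-0.0, 0.735, 0.679, 0.0]
contact_force: [-6.4, -1.4, 11.8]
width: 0.0179
grip_force: 30.0
```

Flange is seated (z_rep 0.0489, 12 N down). Easing off slightly and giving the quarter turn.

Emit:
{"api": "move_arm", "payload": {
  "increments": [
    [[0,0,-0.02],[0,0,0],1],
    [[0,0,0],[0,0,-0.6],1],
    [[0,0,0],[0,0,-0.6],1],
    [[0,0,0],[0,0,-0.6],1],
    [[0,0,0],[0,0,-0.6],1],
    [[0,0,0],[0,0,-0.6],1],
    [[0,0,0],[0,0,-0.6],1],
    [[0,0,0],[0,0,-0.6],1],
    [[0,0,0],[0,0,0],1],
    [[0,0,0],[0,0,0],1]
  ]
}}

```text
time_s: 29.58
position: [0.4572, 0.2428, 0.0489]
eef_rot: [0.001, 0.542, 0.84, 0.001]
contact_force: [-1.3, -2.4, 5.4]
width: 0.0177
grip_force: 30.0
```

```bash
python3 g.py .4561 .2428 .0489 3.063
```

```text
t 29.58 p [0.4572 0.2428 0.0489] yaw 1.9957 tilt [0.0028 0.0004] F [-1.3 -2.4  5.4] Tq [-0.3   0.04  0.03] w 0.0177 q6 -0.04
shift(after turn) [ 0.027 -0.002 -0.   ] shift(before turn) [ 0.011 -0.025 -0.   ] turn -8.894
```

Turning smoothly; finishing the remaining 8.9 units.

Emit:
{"api": "move_arm", "payload": {
  "increments": [
    [[0,0,0],[0,0,-0.9],1],
    [[0,0,0],[0,0,-0.9],1],
    [[0,0,0],[0,0,-0.9],1],
    [[0,0,0],[0,0,-0.9],1],
    [[0,0,0],[0,0,-0.9],1],
    [[0,0,0],[0,0,-0.9],1],
    [[0,0,0],[0,0,-0.9],1],
    [[0,0,0],[0,0,-0.9],1],
    [[0,0,0],[0,0,-0.9],1],
    [[0,0,0],[0,0,-0.8],1],
    [[0,0,0],[0,0,0],1],
    [[0,0,0],[0,0,0],1]
  ]
}}

```text
time_s: 30.58
position: [0.4577, 0.2428, 0.0489]
eef_rot: [0.002, 0.04, 0.999, 0.0]
contact_force: [0.3, -2.4, 5.0]
width: 0.018
grip_force: 30.0
```

```bash
python3 g.py .4561 .2428 .0489 3.063; python3 v.py 3
```

```text
t 30.58 p [0.4577 0.2428 0.0489] yaw 3.061 tilt [0.0041 0.0005] F [ 0.3 -2.4  5. ] Tq [-0.35 -0.43 -0.03] w 0.018 q6 -1.11
shift(after turn) [ 0.04  -0.003 -0.   ] shift(before turn) [ 0.04  -0.003 -0.   ] turn -0.017
scene post0_grip 0.6 [458.1 246.  102.8] minus TCP [ 0.4  3.2 53.9]
scene post0 0.97 [463.9 241.6  37. ] minus TCP [  6.2  -1.2 -11.8]
scene post0_grip 0.95 [461.4 243.4  99.1] minus TCP [ 3.7  0.6 50.2]
scene post0 0.79 [460.3 243.7  37.7] minus TCP [  2.6   0.9 -11.2]
scene post0_grip 0.71 [461.4 244.5 100.2] minus TCP [ 3.7  1.8 51.3]
scene post0 0.84 [461.1 241.1  37.9] minus TCP [  3.4  -1.7 -10.9]
```

Post A is locked square but about 2 mm off to +x. Nudging it back, then releasing and rising.

Emit:
{"api": "move_arm", "payload": {
  "increments": [
    [[0.05,0,0],[0,0,0],1],
    [[0,0,0],[0,0,0],1],
    [[0,0,0],[0,0,0],1],
    [[0,0,0],[0,0,0],-0.3],
    [[0,0,0],[0,0,0],-0.3],
    [[0,0,0],[0,0,0],-0.3],
    [[0,0,0],[0,0,0],-0.3],
    [[0,0,0],[0,0,0],-0.3],
    [[0,0,-0.5],[0,0,0],-0.3],
    [[0,0,-0.9],[0,0,0],-0.3],
    [[0,0,-0.9],[0,0,0],-0.3],
    [[0,0,-0.9],[0,0,0],-0.3]
  ]
}}

```text
time_s: 32.48
position: [0.4529, 0.2425, 0.1758]
eef_rot: [-0.001, 0.039, 0.999, -0.0]
contact_force: [1.1, -0.4, 0.6]
width: 0.0616
grip_force: 0.0
```

```bash
cat > z.py <<'E'
from m import *
# every brown-headed post: rail frame of cam-measured grip, plus head yaws
C=np.array([.4542,.187])
def rf(q):
    d=q[:2]-C; return np.round([(d[0]*np.cos(.079)-d[1]*np.sin(.079))*1000,(d[0]*np.sin(.079)+d[1]*np.cos(.079))*1000,(q[2]-.053)*1000],1)
for c in ("scene","top"):
  i=read_camera(c)
  if c=="top": heads(c,i,.072)
  for l in ("post0_grip","post0","clamp_grip"):
    for d in pinpoint(c,l):
      q=w(c,d["xyz"]); print(c,l,round(d["confidence"],2),np.round(q*1000,1),"rail" if abs(rf(q)[0])<20 else "",rf(q) if abs(rf(q)[0])<20 else "")
E
python3 z.py; python3 g.py .4357 -.1725 .01 -.225
```

```text
scene post0_grip 0.77 [ 535.2 -324.3   63.8]  
scene post0_grip 0.57 [455.6 242.5 103.1] rail [-2.9 55.4 50.1]
scene post0 0.94 [ 537.2 -318.6   -1.5]  
scene post0 0.92 [ 538.9 -108.5   -2. ]  
scene post0 0.88 [ 4.379e+02 -3.513e+02 -4.000e-01]  
scene post0 0.86 [ 344.2 -223.6   -2.5]  
scene post0 0.62 [ 435.1 -169.7   -2.9] rail [   9.1 -357.1  -55.9]
scene post0 0.59 [461.8 243.1  38.1] rail [  3.2  56.6 -14.9]
scene clamp_grip 0.92 [411.5 335.2  82.9]  
head top 470 233 137 [ 0.442 -0.351] rect [ 443. -352.] [19. 55.] yaw -0.522
head top 391 236 151 [ 0.435 -0.173] rect [ 436. -173.] [17. 52.] yaw -0.203
top post0_grip 0.8 [ 535.6 -324.8   62.5]  
top post0 0.97 [ 346.3 -225.6    4.8]  
top post0 0.9 [ 539.6 -111.     2.6]  
top post0 0.64 [460.6 240.1  40.6] rail [  2.2  53.5 -12.4]
top post0 0.64 [ 537.9 -321.3   -1.7]  
top post0 0.61 [ 446.3 -352.8   -1.1]  
top post0 0.58 [ 438.7 -169.4    1.3] rail [  12.7 -356.5  -51.7]
t 32.88 p [0.4525 0.2423 0.1729] yaw 3.0636 tilt [-0.0038 -0.0015] F [0.4 0.9 1. ] Tq [ 0.02 -0.08  0.  ] w 0.0615 q6 -1.11
shift(after turn) [ 1.903 10.202  4.072] shift(before turn) [ -0.403 -10.363   4.089] turn -24.955
```

Post A is in: camera z 50, x within about 3 mm. Next is post B at top pixel (391,236).

Emit:
{"api": "move_arm", "payload": {
  "increments": [
    [[-0.031,-0.936,0],[0,0,0],-0.3],
    [[-0.031,-0.936,0],[0,0,0],-0.3],
    [[-0.031,-0.936,0],[0,0,0],-0.3],
    [[-0.031,-0.936,0],[0,0,0],-0.3],
    [[-0.031,-0.936,0],[0,0,0],-0.3],
    [[-0.031,-0.936,0],[0,0,0],-0.3],
    [[-0.031,-0.936,0],[0,0,0],-0.3],
    [[-0.031,-0.936,0],[0,0,0],-0.3],
    [[-0.031,-0.936,0],[0,0,0],-0.3],
    [[-0.031,-0.936,0],[0,0,0],-0.3],
    [[-0.031,-0.936,0],[0,0,0.6],-0.3],
    [[0,0,0],[0,0,0.6],-0.3]
  ]
}}

```text
time_s: 33.88
position: [0.4338, -0.1738, 0.1737]
eef_rot: [-0.001, 0.116, 0.993, -0.001]
contact_force: [-0.1, 0.2, 0.2]
width: 0.062
grip_force: 0.0
```

Emit:
{"api": "move_arm", "payload": {
  "increments": [
    [[0,0,0],[0,0,0],-0.3],
    [[0,0,0],[0,0,0],-0.3],
    [[0,0,0],[0,0,0],-0.3]
  ]
}}

```text
time_s: 34.13
position: [0.435, -0.168, 0.1743]
eef_rot: [-0.001, 0.11, 0.994, 0.0]
contact_force: [0.5, -0.3, 0.7]
width: 0.0617
grip_force: 0.0
```

```bash
python3 g.py .434 -.1695 .01 2.92; python3 z.py | grep -v "53[0-9]"
```

```text
t 34.13 p [ 0.435  -0.168   0.1743] yaw 2.922 tilt [-0.0015  0.001 ] F [ 0.5 -0.3  0.7] Tq [ 0.11 -0.2   0.01] w 0.0617 q6 -1.84
shift(after turn) [ 0.015 -0.042  4.107] shift(before turn) [ 0.009 -0.045  4.107] turn 0.017
scene post0_grip 0.81 [460.  245.2 102.8] rail [ 1.2 58.5 49.8]
scene post0 0.93 [ 434.7 -170.1   -4.5] rail [   8.7 -357.5  -57.5]
scene post0 0.89 [ 5.409e+02 -1.062e+02 -2.000e-01]  
scene post0 0.86 [ 5.387e+02 -3.180e+02 -5.000e-01]  
scene post0 0.75 [ 345.4 -221.7   -3.7]  
scene post0 0.69 [ 437.6 -352.    -2. ]  
scene post0 0.67 [460.9 239.1  37.6] rail [  2.6  52.4 -15.4]
scene clamp_grip 0.82 [409.8 336.9  81.5]  
head top 202 224 142 [0.461 0.254] rect [461. 254.] [15. 52.] yaw -0.06
top post0_grip 0.79 [466.2 243.9  98.5] rail [ 7.5 57.7 45.5]
top post0 0.69 [ 5.381e+02 -3.211e+02 -4.000e-01]  
top post0 0.68 [462.8 238.5  38.6] rail [  4.5  52.1 -14.4]
top post0 0.44 [ 344.9 -225.     3.9]  
top clamp_grip 0.71 [416.7 338.3  80.9]  
top clamp_grip 0.58 [465.3 244.3 103.8] rail [ 6.5 58.  50.8]
```

Emit:
{"api": "move_arm", "payload": {
  "increments": [
    [[0.01,-0.04,0.8],[0,0,0],-0.3],
    [[0,0,0.8],[0,0,0],-0.3],
    [[0,0,0.8],[0,0,0],-0.3],
    [[0,0,0.7],[0,0,0],-0.3],
    [[0,0,0.6],[0,0,0],-0.3],
    [[0,0,0.4],[0,0,0],-0.3],
    [[0,0,0],[0,0,0],-0.3],
    [[0,0,0],[0,0,0],1],
    [[0,0,0],[0,0,0],1],
    [[0,0,0],[0,0,0],1],
    [[0,0,0],[0,0,0],1],
    [[0,0,0],[0,0,0],1]
  ]
}}

```text
time_s: 35.53
position: [0.4355, -0.1709, 0.0126]
eef_rot: [0.001, 0.111, 0.994, -0.0]
contact_force: [-0.1, -0.3, -0.6]
width: 0.0337
grip_force: 0.0
```

Emit:
{"api": "move_arm", "payload": {
  "increments": [
    [[0,0,0],[0,0,0],1],
    [[0,0,0],[0,0,0],1],
    [[0,0,0],[0,0,0],1]
  ]
}}

```text
time_s: 35.78
position: [0.4348, -0.1705, 0.0116]
eef_rot: [0.0, 0.111, 0.994, -0.0]
contact_force: [-0.0, -0.9, 1.5]
width: 0.0175
grip_force: 30.0
```

```bash
python3 g.py .451 .154 .19 1.492
```

```text
t 35.78 p [ 0.4348 -0.1705  0.0116] yaw 2.9196 tilt [ 0.0005 -0.0003] F [-0.  -0.9  1.5] Tq [-0.06 -0.15  0.01] w 0.0175 q6 -1.84
shift(after turn) [ 8.119 -0.234 -4.461] shift(before turn) [ 1.388  8.002 -4.463] turn 11.897
```

Emit:
{"api": "move_arm", "payload": {
  "increments": [
    [[0,0,-0.3],[0,0,0],1],
    [[0,0,-0.7],[0,0,0],1],
    [[0,0,-0.9],[0,0,0],1],
    [[0,0,-0.9],[0,0,0],1],
    [[0,0,-0.9],[0,0,0],1],
    [[0,0,-0.8],[0,0,0],1],
    [[0,0,0],[0,0,0],1]
  ]
}}

```text
time_s: 36.37
position: [0.438, -0.1721, 0.1987]
eef_rot: [0.006, 0.111, 0.994, -0.002]
contact_force: [0.4, -0.2, -2.2]
width: 0.018
grip_force: 30.0
```

Emit:
{"api": "move_arm", "payload": {
  "increments": [
    [[0,0,0],[0,0,0.99],1],
    [[0,0,0],[0,0,0.99],1],
    [[0,0,0],[0,0,0.99],1],
    [[0,0,0],[0,0,0.99],1],
    [[0,0,0],[0,0,0.99],1],
    [[0,0,0],[0,0,0.99],1],
    [[0,0,0],[0,0,0.99],1],
    [[0,0,0],[0,0,0.99],1],
    [[0,0,0],[0,0,0.99],1],
    [[0,0,0],[0,0,0.99],1],
    [[0,0,0],[0,0,0.99],1],
    [[0,0,0],[0,0,0.99],1]
  ]
}}

```text
time_s: 37.37
position: [0.4334, -0.1697, 0.1885]
eef_rot: [-0.002, 0.736, 0.677, -0.001]
contact_force: [-0.5, -0.1, -3.4]
width: 0.018
grip_force: 30.0
```

Emit:
{"api": "move_arm", "payload": {
  "increments": [
    [[0.9,-0.03,0],[0,0,0],1],
    [[0.9,-0.03,0],[0,0,0],1],
    [[0.9,-0.03,0],[0,0,0],1],
    [[0.9,-0.03,0],[0,0,0],1],
    [[0.9,-0.03,0],[0,0,0],1],
    [[0.9,-0.03,0],[0,0,0],1],
    [[0.9,-0.03,0],[0,0,0],1],
    [[0.9,-0.03,0],[0,0,0],1],
    [[0.9,-0.03,0],[0,0,0],1],
    [[0,0,0],[0,0,0],1],
    [[0,0,0],[0,0,0],1],
    [[0,0,0],[0,0,0],1]
  ]
}}

```text
time_s: 38.37
position: [0.4477, 0.1531, 0.1893]
eef_rot: [-0.001, 0.733, 0.68, -0.002]
contact_force: [-0.2, 0.5, -3.5]
width: 0.0177
grip_force: 30.0
```

```bash
python3 g.py .4497 .1545 .074 1.492
```

```text
t 38.37 p [0.4477 0.1531 0.1893] yaw 1.4947 tilt [-0.003  -0.0013] F [-0.2  0.5 -3.5] Tq [-0.05 -0.11 -0.01] w 0.0177 q6 0.29
shift(after turn) [0.039 0.048 2.883] shift(before turn) [0.043 0.056 2.882] turn 0.022
```

Emit:
{"api": "move_arm", "payload": {
  "increments": [
    [[0.04,0.05,0.6],[0,0,0],1],
    [[0,0,0.7],[0,0,0],1],
    [[0,0,0.7],[0,0,0],1],
    [[0,0,0.6],[0,0,0],1],
    [[0,0,0.25],[0,0,0],1],
    [[0,0,0],[0,0,0],1],
    [[0,0,0],[0,0,0],1],
    [[0,0,0],[0,0,0],1],
    [[0,0,0],[0,0,0],1]
  ]
}}

```text
time_s: 39.12
position: [0.4525, 0.1551, 0.0795]
eef_rot: [0.001, 0.734, 0.679, 0.002]
contact_force: [0.6, 0.2, -2.8]
width: 0.0176
grip_force: 30.0
```

```bash
python3 g.py .4497 .1545 .074 1.492; python3 v.py 1
```

```text
t 39.12 p [0.4525 0.1551 0.0795] yaw 1.4936 tilt [0.0039 0.0008] F [ 0.6  0.2 -2.8] Tq [-0.02 -0.07 -0.02] w 0.0176 q6 0.3
shift(after turn) [-0.02  -0.07   0.138] shift(before turn) [-0.02  -0.07   0.138] turn 0.013
scene post0 0.92 [454.2 154.8  66.3] minus TCP [  1.7  -0.3 -13.3]
top post0 0.43 [453.6 157.   68.9] minus TCP [  1.    1.9 -10.6]
```

Emit:
{"api": "move_arm", "payload": {
  "increments": [
    [[-0.02,-0.04,0.1],[0,0,0],1],
    [[0,0,0],[0,0,0],1],
    [[0,0,0],[0,0,0],1],
    [[0,0,0],[0,0,0],1],
    [[0,0,0],[0,0,0],1],
    [[0,0,0],[0,0,0],1]
  ]
}}

```text
time_s: 39.92
position: [0.4492, 0.1543, 0.0733]
eef_rot: [0.0, 0.734, 0.679, 0.0]
contact_force: [-0.6, -0.5, -3.2]
width: 0.0178
grip_force: 30.0
```

```bash
python3 g.py .4497 .1545 .0506 1.492
```

```text
t 39.92 p [0.4492 0.1543 0.0733] yaw 1.494 tilt [0.0001 0.    ] F [-0.6 -0.5 -3.2] Tq [ 0.04 -0.12 -0.08] w 0.0178 q6 0.29
shift(after turn) [0.006 0.011 0.568] shift(before turn) [0.006 0.011 0.568] turn 0.017
```

Aligned. Lowering 24 mm in small steps until the flange touches.

Emit:
{"api": "move_arm", "payload": {
  "increments": [
    [[0,0.01,0.1],[0,0,0],1],
    [[0,0,0.1],[0,0,0],1],
    [[0,0,0.1],[0,0,0],1],
    [[0,0,0.1],[0,0,0],1],
    [[0,0,0.1],[0,0,0],1],
    [[0,0,0.05],[0,0,0],1],
    [[0,0,0.03],[0,0,0],1],
    [[0,0,0],[0,0,0],1],
    [[0,0,0],[0,0,0],1],
    [[0,0,0],[0,0,0],1]
  ]
}}

```text
time_s: 40.75
position: [0.4498, 0.1543, 0.0506]
eef_rot: [0.0, 0.734, 0.679, 0.0]
contact_force: [-2.7, -0.5, 2.8]
width: 0.0181
grip_force: 30.0
```

```bash
python3 g.py .4497 .1545 .0506 1.492
```

```text
t 40.75 p [0.4498 0.1543 0.0506] yaw 1.494 tilt [0.0004 0.0001] F [-2.7 -0.5  2.8] Tq [-0.15  0.42 -0.03] w 0.0181 q6 0.29
shift(after turn) [ 0.004 -0.002  0.001] shift(before turn) [ 0.004 -0.002  0.001] turn 0.017
```

Seated exactly at the predicted 0.0506. Quarter turn.

Emit:
{"api": "move_arm", "payload": {
  "increments": [
    [[0,0,0],[0,0,-0.9],1],
    [[0,0,0],[0,0,-0.9],1],
    [[0,0,0],[0,0,-0.9],1],
    [[0,0,0],[0,0,-0.9],1],
    [[0,0,0],[0,0,-0.9],1],
    [[0,0,0],[0,0,-0.9],1],
    [[0,0,0],[0,0,-0.9],1],
    [[0,0,0],[0,0,-0.9],1],
    [[0,0,0],[0,0,-0.9],1],
    [[0,0,0],[0,0,-0.9],1],
    [[0,0,0],[0,0,-0.9],1],
    [[0,0,0],[0,0,-0.9],1]
  ]
}}

```text
time_s: 41.75
position: [0.4507, 0.1544, 0.0507]
eef_rot: [0.001, 0.172, 0.985, 0.0]
contact_force: [0.2, 0.1, 0.0]
width: 0.0182
grip_force: 30.0
```

Emit:
{"api": "move_arm", "payload": {
  "increments": [
    [[0,0,0],[0,0,-0.9],1],
    [[0,0,0],[0,0,-0.9],1],
    [[0,0,0],[0,0,-0.48],1],
    [[0,0,0],[0,0,0],1],
    [[0,0,0],[0,0,0],1],
    [[0,0,0],[0,0,0],1]
  ]
}}

```text
time_s: 42.25
position: [0.4507, 0.1544, 0.0507]
eef_rot: [0.001, 0.04, 0.999, 0.0]
contact_force: [2.0, 0.5, 1.1]
width: 0.0181
grip_force: 30.0
```

```bash
python3 g.py .4497 .1545 .0506 3.063; python3 v.py 2
```

```text
t 42.25 p [0.4507 0.1544 0.0507] yaw 3.0623 tilt [0.0026 0.0005] F [2.  0.5 1.1] Tq [ 0.13 -0.52  0.01] w 0.0181 q6 -1.27
shift(after turn) [0.024 0.    0.001] shift(before turn) [0.024 0.    0.001] turn -0.006
scene post0 0.84 [452.5 153.   39. ] minus TCP [  1.9  -1.4 -11.6]
scene post0 0.73 [453.4 151.7  36.2] minus TCP [  2.7  -2.7 -14.4]
```

Emit:
{"api": "move_arm", "payload": {
  "increments": [
    [[0.025,0,0],[0,0,0],1],
    [[0,0,0],[0,0,0],1],
    [[0,0,0],[0,0,0],-0.3],
    [[0,0,0],[0,0,0],-0.3],
    [[0,0,0],[0,0,0],-0.3],
    [[0,0,0],[0,0,0],-0.3],
    [[0,0,0],[0,0,0],-0.3],
    [[0,0,0],[0,0,0],-0.3],
    [[0,0,-0.5],[0,0,0],-0.3],
    [[0,0,-0.9],[0,0,0],-0.3],
    [[0,0,-0.9],[0,0,0],-0.3],
    [[0,0,-0.9],[0,0,0],-0.3]
  ]
}}

```text
time_s: 43.85
position: [0.4477, 0.1541, 0.1789]
eef_rot: [-0.001, 0.039, 0.999, -0.0]
contact_force: [0.7, 1.1, -1.0]
width: 0.0619
grip_force: 0.0
```

```bash
python3 z.py; python3 g.py .441 -.349 .19 2.615
```

```text
scene post0_grip 0.91 [ 534.  -322.8   62.6]  
scene post0_grip 0.66 [456.9 244.1 100.5] rail [-1.9 57.2 47.5]
scene post0 0.91 [ 540.9 -106.7   -4.1]  
scene post0 0.85 [451.7 153.7  35.8] rail [  0.1 -33.4 -17.2]
scene post0 0.78 [ 438.1 -354.1   -1. ]  
scene post0 0.66 [457.2 240.9  38.9] rail [ -1.3  53.9 -14.1]
scene post0 0.63 [ 346.1 -224.3   -3.3]  
scene post0 0.62 [ 539.7 -319.9    0.9]  
scene clamp_grip 0.82 [411.4 335.3  80.9]  
head top 470 233 139 [ 0.443 -0.352] rect [ 443. -352.] [19. 55.] yaw -0.517
top post0_grip 0.6 [ 534.8 -323.3   65.3]  
top post0 0.94 [ 346.3 -224.4    3.1]  
top post0 0.76 [ 445.6 -349.7    0.9]  
top post0 0.74 [ 540.5 -113.5    4. ]  
top post0 0.66 [ 5.378e+02 -3.187e+02 -3.000e-01]  
t 44.25 p [0.4473 0.154  0.1758] yaw 3.0636 tilt [-0.0037 -0.0008] F [0.2 0.1 0.6] Tq [ 0.1  -0.13 -0.03] w 0.0619 q6 -1.27
shift(after turn) [ -6.185 -10.951  -0.354] shift(before turn) [ -0.821 -12.551  -0.343] turn 3.739
```

B is in. Now post C at top pixel (470,233), still unmoved.

Emit:
{"api": "move_arm", "payload": {
  "increments": [
    [[-0.063,-0.966,0],[0,0,0.31],-0.3],
    [[0.24,-0.936,0],[0,0,0],-0.3],
    [[-0.028,-0.967,0],[0,0,0],-0.3],
    [[-0.028,-0.967,0],[0,0,0],-0.3],
    [[-0.028,-0.967,0],[0,0,0],-0.3],
    [[-0.028,-0.967,0],[0,0,0],-0.3],
    [[-0.028,-0.967,0],[0,0,0],-0.3],
    [[-0.028,-0.967,0],[0,0,0],-0.3],
    [[-0.028,-0.967,0],[0,0,0],-0.3],
    [[-0.028,-0.967,0],[0,0,0],-0.3],
    [[-0.028,-0.967,0],[0,0,0],-0.3],
    [[-0.028,-0.967,0],[0,0,0],-0.3]
  ]
}}

```text
time_s: 45.25
position: [0.3996, -0.3074, 0.1763]
eef_rot: [-0.001, 0.058, 0.998, 0.001]
contact_force: [-0.6, 0.8, 0.3]
width: 0.0618
grip_force: 0.0
```

```bash
python3 g.py .441 -.3495 .175 2.617
```

```text
t 45.25 p [ 0.3996 -0.3074  0.1763] yaw 3.0258 tilt [-0.0018  0.0019] F [-0.6  0.8  0.3] Tq [ 0.07 -0.14  0.05] w 0.0618 q6 -2.22
shift(after turn) [-1.424 -0.393  0.033] shift(before turn) [-1.15  -0.926  0.029] turn 3.407
```

Emit:
{"api": "move_arm", "payload": {
  "increments": [
    [[-0.575,-0.463,0],[0,0,0],-0.3],
    [[-0.575,-0.463,0],[0,0,0],-0.3],
    [[0,0,0],[0,0,0.85],-0.3],
    [[0,0,0],[0,0,0.85],-0.3],
    [[0,0,0],[0,0,0.85],-0.3],
    [[0,0,0],[0,0,0.85],-0.3],
    [[0,0,0],[0,0,0],-0.3],
    [[0,0,0],[0,0,0],-0.3],
    [[0,0,0],[0,0,0],-0.3],
    [[0,0,0],[0,0,0],-0.3]
  ]
}}

```text
time_s: 46.08
position: [0.4421, -0.3479, 0.1776]
eef_rot: [-0.0, 0.258, 0.966, 0.0]
contact_force: [0.2, 1.1, -0.3]
width: 0.0619
grip_force: 0.0
```

```bash
python3 g.py .441 -.3495 .011 2.617; python3 v.py 1
```

```text
t 46.08 p [ 0.4421 -0.3479  0.1776] yaw 2.62 tilt [-0.0006  0.0005] F [ 0.2  1.1 -0.3] Tq [ 0.04 -0.14 -0.  ] w 0.0619 q6 -1.81
shift(after turn) [ 4.000e-03 -4.900e-02  4.164e+00] shift(before turn) [ 1.000e-03 -5.000e-02  4.164e+00] turn 0.025
scene post0 0.7 [ 438.9 -350.7   -2.1] minus TCP [  -3.3   -2.8 -179.6]
top post0 0.78 [ 443.9 -348.4    2.4] minus TCP [   1.8   -0.5 -175.2]
```

Emit:
{"api": "move_arm", "payload": {
  "increments": [
    [[0,-0.04,0.8],[0,0,0],-0.3],
    [[0,0,0.8],[0,0,0],-0.3],
    [[0,0,0.8],[0,0,0],-0.3],
    [[0,0,0.7],[0,0,0],-0.3],
    [[0,0,0.6],[0,0,0],-0.3],
    [[0,0,0.44],[0,0,0],-0.3],
    [[0,0,0],[0,0,0],-0.3],
    [[0,0,0],[0,0,0],1],
    [[0,0,0],[0,0,0],1],
    [[0,0,0],[0,0,0],1],
    [[0,0,0],[0,0,0],1],
    [[0,0,0],[0,0,0],1]
  ]
}}

```text
time_s: 47.38
position: [0.4637, -0.3711, 0.0382]
eef_rot: [0.03, 0.26, 0.965, -0.016]
contact_force: [13.3, -18.5, 47.9]
width: 0.0336
grip_force: 23.4
```

Emit:
{"api": "move_arm", "payload": {
  "increments": [
    [[0,0,0],[0,0,0],1],
    [[0,0,0],[0,0,0],1],
    [[0,0,0],[0,0,0],1],
    [[0,0,0],[0,0,0],1]
  ]
}}

```text
time_s: 47.72
position: [0.4592, -0.371, 0.0351]
eef_rot: [0.025, 0.259, 0.966, -0.017]
contact_force: [6.4, -21.7, 40.3]
width: 0.0069
grip_force: 21.1
```

```bash
python3 g.py .4426 .065 .19 1.492
```

```text
t 47.72 p [ 0.4592 -0.371   0.0351] yaw 2.6187 tilt [ 0.0392 -0.045 ] F [  6.4 -21.7  40.3] Tq [-4.37 -1.98 -0.28] w 0.0069 q6 -1.81
shift(after turn) [10.834 -1.273 -3.872] shift(before turn) [ 5.577  9.153 -4.372] turn 9.389
```

Contact during the descent, and the width is wrong. Opening, rising, and looking.

Emit:
{"api": "move_arm", "payload": {
  "increments": [
    [[0,0,0],[0,0,0],-0.3],
    [[0,0,0],[0,0,0],-0.3],
    [[0,0,0],[0,0,0],-0.3],
    [[0,0,-0.3],[0,0,0],-0.3],
    [[0,0,-0.5],[0,0,0],-0.3],
    [[0,0,-0.8],[0,0,0],-0.3],
    [[0,0,-0.9],[0,0,0],-0.3],
    [[0,0,-0.9],[0,0,0],-0.3],
    [[0,0,-0.9],[0,0,0],-0.3],
    [[0,0,0],[0,0,0],-0.3],
    [[0,0,0],[0,0,0],-0.3]
  ]
}}

```text
time_s: 48.63
position: [0.443, -0.3509, 0.1882]
eef_rot: [0.003, 0.259, 0.966, -0.002]
contact_force: [-0.0, 0.5, -0.8]
width: 0.0617
grip_force: 0.0
```

```bash
python3 g.py .441 -.3495 .011 2.617; python3 z.py; python3 -c "
from m import *
i=read_camera('scene'); j=read_camera('top'); heads('scene',i,.064)
o=np.vstack([cv2.resize(i[110:210,220:380],(800,500))[:330],cv2.resize(j[160:250,380:620],(800,300))[:270]])
cv2.imwrite('pics/d1.png',o)"
```

```text
t 48.63 p [ 0.443  -0.3509  0.1882] yaw 2.6186 tilt [ 0.0049 -0.0047] F [-0.   0.5 -0.8] Tq [ 0.04 -0.21 -0.01] w 0.0617 q6 -1.81
shift(after turn) [0.061 0.005 4.43 ] shift(before turn) [0.091 0.012 4.43 ] turn 0.014
scene post0_grip 0.74 [455.8 242.1  99.8] rail [-2.8 55.1 46.8]
scene post0_grip 0.73 [ 535.8 -322.2   62.3]  
scene post0 0.97 [ 540.4 -316.5    1.8]  
scene post0 0.91 [ 345.8 -221.6   -2.7]  
scene post0 0.76 [ 539.6 -106.4   -2.9]  
scene post0 0.73 [450.5 152.6  38.3] rail [ -1.  -34.6 -14.7]
scene post0 0.71 [459.4 243.   38.2] rail [  0.8  56.3 -14.8]
scene post0 0.65 [ 441.5 -303.8    1.2]  
scene clamp_grip 0.71 [410.6 336.9  83.3]  
scene clamp_grip 0.57 [657.    2.1  -1.3]  
head top 202 224 145 [0.461 0.254] rect [461. 254.] [15. 52.] yaw -0.069
head top 243 229 147 [0.45  0.161] rect [450. 161.] [15. 52.] yaw -0.078
head top 450 231 96 [ 0.448 -0.306] rect [ 449. -305.] [18. 44.] yaw -0.588
top post0_grip 0.86 [ 533.4 -321.1   62.2]  
top post0_grip 0.81 [464.  241.6 101.9] rail [ 5.4 55.2 48.9]
top post0 0.85 [451.7 153.   36.1] rail [  0.1 -34.1 -16.9]
top post0 0.84 [ 345.8 -225.5    4.4]  
top post0 0.78 [461.4 238.5  41.5] rail [  3.1  51.9 -11.5]
top post0 0.76 [ 445.1 -300.7    2.9]  
top post0 0.74 [ 540.6 -109.4    3.2]  
top post0 0.64 [ 537.7 -322.9    1.2]  
top clamp_grip 0.87 [413.7 334.8  81. ]  
head scene 290 147 72 [ 0.445 -0.293] rect [ 446. -293.] [44. 51.] yaw -0.374
head scene 403 215 167 [0.411 0.121] rect [400. 114.] [54. 95.] yaw 0.083
head scene 434 239 206 [0.418 0.216] rect [410. 211.] [41. 97.] yaw 0.114
```

View pics/d1.png

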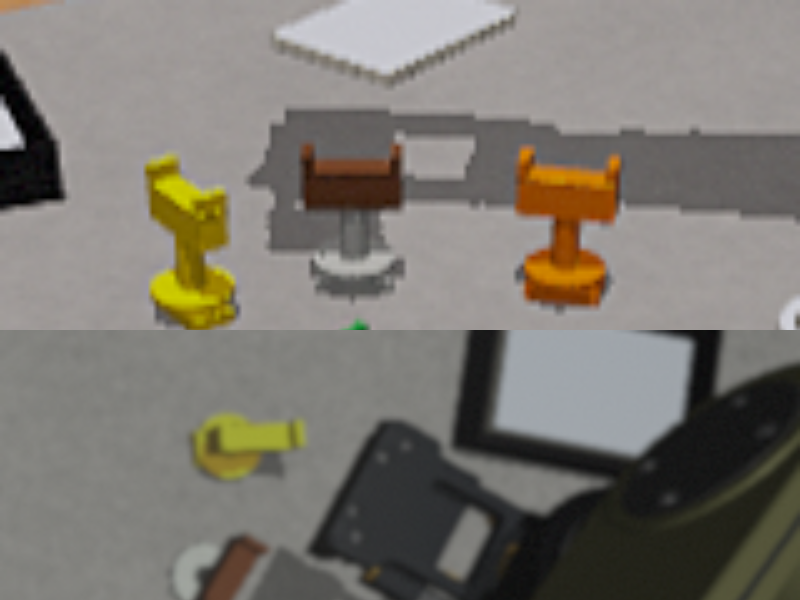

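The picture shows post C was knocked about 5 cm to +y. It is still upright, in the top view at (450,231), and brown. Moving the gripper aside and re-measuring.

Emit:
{"api": "move_arm", "payload": {
  "increments": [
    [[0,-0.9,0],[0,0,0],-0.3],
    [[0,-0.9,0],[0,0,0],-0.3],
    [[0,-0.9,0],[0,0,0],-0.3],
    [[0,0,0],[0,0,0],-0.3],
    [[0,0,0],[0,0,0],-0.3],
    [[0,0,0],[0,0,0],-0.3]
  ]
}}

```text
time_s: 49.63
position: [0.3876, -0.4427, 0.1841]
eef_rot: [-0.0, 0.259, 0.966, 0.0]
contact_force: [-0.1, 0.5, 0.2]
width: 0.0621
grip_force: 0.0
```

```bash
python3 -c "
from m import *
for k in range(2):
  i=read_camera('top'); heads('top',i,.072)
find('top','post0'); find('top','post0_grip')
i=read_camera('scene'); find('scene','post0_grip'); find('scene','post0')" | grep -E "head|0\.44|0\.45|0\.43"; python3 g.py .441 -.30 .011 2.617
```

```text
head top 202 224 143 [0.461 0.254] rect [461. 254.] [15. 52.] yaw -0.069
head top 243 229 152 [0.45  0.161] rect [450. 161.] [15. 53.] yaw -0.083
head top 448 233 133 [ 0.443 -0.302] rect [ 444. -303.] [18. 55.] yaw -0.586
head top 202 224 142 [0.461 0.254] rect [461. 254.] [15. 52.] yaw -0.072
head top 243 229 148 [0.45  0.161] rect [450. 161.] [15. 52.] yaw -0.077
head top 448 233 135 [ 0.443 -0.303] rect [ 443. -303.] [19. 54.] yaw -0.54
top post0 0.87 [0.45  0.157 0.038] [248. 230.]
top post0 0.75 [ 0.444 -0.304 -0.001] [439. 233.]
scene post0_grip 0.71 [0.456 0.244 0.101] [435. 239.]
scene post0 0.93 [ 0.44  -0.302 -0.   ] [290. 165.]
scene post0 0.67 [0.449 0.155 0.037] [400. 240.]
scene post0 0.55 [0.458 0.242 0.039] [429. 264.]
t 49.98 p [ 0.3881 -0.4424  0.1845] yaw 2.6196 tilt [ 0.0001 -0.0001] F [ 0.7 -0.5 -0. ] Tq [ 0.05 -0.16 -0.03] w 0.0614 q6 -1.99
shift(after turn) [0.637 3.744 4.338] shift(before turn) [0.628 3.746 4.338] turn 0.022
```

Emit:
{"api": "move_arm", "payload": {
  "increments": [
    [[0.157,0.936,0],[0,0,0],-0.3],
    [[0.157,0.936,0],[0,0,0],-0.3],
    [[0.157,0.936,0],[0,0,0],-0.3],
    [[0.157,0.936,0],[0,0,0],-0.3],
    [[0,0,0],[0,0,0.36],-0.3],
    [[0,0,0],[0,0,0],-0.3],
    [[0,0,0],[0,0,0],-0.3],
    [[0,0,0],[0,0,0],-0.3],
    [[0,0,0.8],[0,0,0],-0.3],
    [[0,0,0.8],[0,0,0],-0.3],
    [[0,0,0],[0,0,0],-0.3],
    [[0,0,0],[0,0,0],-0.3]
  ]
}}

```text
time_s: 50.98
position: [0.4389, -0.3005, 0.1185]
eef_rot: [-0.002, 0.28, 0.96, 0.001]
contact_force: [0.4, 0.1, 1.3]
width: 0.0615
grip_force: 0.0
```

```bash
python3 g.py .441 -.30 .011 2.577; python3 v.py 1
```

```text
t 50.98 p [ 0.4389 -0.3005  0.1185] yaw 2.5739 tilt [-0.0038  0.0031] F [0.4 0.1 1.3] Tq [ 0.01 -0.07 -0.03] w 0.0615 q6 -1.7
shift(after turn) [-0.037  0.039  2.688] shift(before turn) [-0.05   0.037  2.688] turn -0.026
scene post0 0.69 [ 438.5 -303.7   -1.7] minus TCP [  -0.4   -3.2 -120.2]
top post0 0.71 [ 447.1 -302.8    1. ] minus TCP [   8.2   -2.3 -117.5]
```

Post C is still in place under the gripper. Descending in steps, watching the force.

Emit:
{"api": "move_arm", "payload": {
  "increments": [
    [[-0.02,0.02,0.6],[0,0,0],-0.3],
    [[0,0,0.4],[0,0,0],-0.3],
    [[0,0,0.4],[0,0,0],-0.3],
    [[0,0,0.4],[0,0,0],-0.3],
    [[0,0,0],[0,0,0],-0.3],
    [[0,0,0],[0,0,0],-0.3]
  ]
}}

```text
time_s: 51.78
position: [0.4416, -0.3003, 0.0485]
eef_rot: [-0.0, 0.279, 0.96, 0.0]
contact_force: [-0.3, -0.7, 0.3]
width: 0.0619
grip_force: 0.0
```

Emit:
{"api": "move_arm", "payload": {
  "increments": [
    [[0,0,0.4],[0,0,0],-0.3],
    [[0,0,0.3],[0,0,0],-0.3],
    [[0,0,0.15],[0,0,0],-0.3],
    [[0,0,0],[0,0,0],1],
    [[0,0,0],[0,0,0],1],
    [[0,0,0],[0,0,0],1],
    [[0,0,0],[0,0,0],1],
    [[0,0,0],[0,0,0],1],
    [[0,0,0],[0,0,0],1],
    [[0,0,0],[0,0,0],1],
    [[0,0,0],[0,0,0],1],
    [[0,0,0],[0,0,0],1]
  ]
}}

```text
time_s: 52.78
position: [0.4418, -0.3007, 0.0147]
eef_rot: [0.0, 0.279, 0.96, -0.0]
contact_force: [-1.0, -0.1, 1.2]
width: 0.0176
grip_force: 30.0
```

```bash
python3 g.py .4426 .065 .19 1.492
```

```text
t 52.78 p [ 0.4418 -0.3007  0.0147] yaw 2.5752 tilt [ 0.0002 -0.0003] F [-1.  -0.1  1.2] Tq [ 0.09 -0.07 -0.01] w 0.0176 q6 -1.7
shift(after turn) [ 9.115 -0.7   -4.383] shift(before turn) [ 4.888  7.724 -4.385] turn 9.027
```

Emit:
{"api": "move_arm", "payload": {
  "increments": [
    [[0,0,-0.3],[0,0,0],1],
    [[0,0,-0.7],[0,0,0],1],
    [[0,0,-0.9],[0,0,0],1],
    [[0,0,-0.9],[0,0,0],1],
    [[0,0,-0.9],[0,0,0],1],
    [[0,0,-0.7],[0,0,0],1],
    [[0,0,0],[0,0,0],1]
  ]
}}

```text
time_s: 53.37
position: [0.4447, -0.3029, 0.1988]
eef_rot: [0.006, 0.279, 0.96, -0.003]
contact_force: [1.6, -0.5, -1.5]
width: 0.0176
grip_force: 30.0
```

Emit:
{"api": "move_arm", "payload": {
  "increments": [
    [[0,0,0],[0,0,0.9],1],
    [[0,0,0],[0,0,0.9],1],
    [[0,0,0],[0,0,0.9],1],
    [[0,0,0],[0,0,0.9],1],
    [[0,0,0],[0,0,0.9],1],
    [[0,0,0],[0,0,0.9],1],
    [[0,0,0],[0,0,0.9],1],
    [[0,0,0],[0,0,0.9],1],
    [[0,0,0],[0,0,0.9],1],
    [[0,0,0],[0,0,0.93],1]
  ]
}}

```text
time_s: 54.2
position: [0.4407, -0.2996, 0.1883]
eef_rot: [-0.002, 0.736, 0.677, -0.0]
contact_force: [0.2, -0.6, -3.3]
width: 0.0179
grip_force: 30.0
```

Emit:
{"api": "move_arm", "payload": {
  "increments": [
    [[0.911,-0.07,0],[0,0,0],1],
    [[0.911,-0.07,0],[0,0,0],1],
    [[0.911,-0.07,0],[0,0,0],1],
    [[0.911,-0.07,0],[0,0,0],1],
    [[0.911,-0.07,0],[0,0,0],1],
    [[0.911,-0.07,0],[0,0,0],1],
    [[0.911,-0.07,0],[0,0,0],1],
    [[0.911,-0.07,0],[0,0,0],1],
    [[0.911,-0.07,0],[0,0,0],1],
    [[0.911,-0.07,0],[0,0,0],1],
    [[0,0,0],[0,0,0],1],
    [[0,0,0],[0,0,0],1]
  ]
}}

```text
time_s: 55.2
position: [0.4413, 0.0665, 0.1888]
eef_rot: [-0.001, 0.733, 0.68, -0.001]
contact_force: [0.8, -0.6, -3.2]
width: 0.0176
grip_force: 30.0
```

Emit:
{"api": "move_arm", "payload": {
  "increments": [
    [[0,0,0.6],[0,0,0],1],
    [[0,0,0.7],[0,0,0],1],
    [[0,0,0.7],[0,0,0],1],
    [[0,0,0.5],[0,0,0],1],
    [[0,0,0.2],[0,0,0],1],
    [[0,0,0],[0,0,0],1],
    [[0,0,0],[0,0,0],1],
    [[0,0,0],[0,0,0],1],
    [[0,0,0],[0,0,0],1],
    [[0,0,0],[0,0,0],1],
    [[0,0,0],[0,0,0],1],
    [[0,0,0],[0,0,0],1]
  ]
}}

```text
time_s: 56.2
position: [0.4431, 0.065, 0.0831]
eef_rot: [0.0, 0.734, 0.679, 0.0]
contact_force: [-0.2, 0.3, -3.3]
width: 0.0178
grip_force: 30.0
```

```bash
python3 g.py .4426 .065 .0537 1.492; python3 v.py 2
```

```text
t 56.2 p [0.4431 0.065  0.0831] yaw 1.4918 tilt [0.0012 0.    ] F [-0.2  0.3 -3.3] Tq [-0.01 -0.06  0.03] w 0.0178 q6 0.1
shift(after turn) [-0.002 -0.012  0.736] shift(before turn) [-0.002 -0.013  0.736] turn -0.002
scene post0 0.74 [441.1  64.4  68.7] minus TCP [ -2.   -0.6 -14.5]
scene post0_grip 0.23 [439.   62.8  67.2] minus TCP [ -4.   -2.3 -16. ]
scene post0 0.81 [438.   63.4  68.2] minus TCP [ -5.   -1.6 -14.9]
```

```bash
python3 v.py 3; python3 -c "
from m import *
i=read_camera('top'); heads('top',i,.083+.053+.008)"
```

```text
scene post0 0.95 [439.1  63.   67.1] minus TCP [ -3.5  -1.9 -15.3]
scene post0 0.63 [443.9  64.2  66.7] minus TCP [  1.3  -0.8 -15.7]
scene post0 0.66 [440.4  60.7  69.8] minus TCP [ -2.3  -4.2 -12.6]
head top 202 224 147 [0.459 0.23 ] rect [459. 230.] [16. 48.] yaw -0.058
```

Emit:
{"api": "move_arm", "payload": {
  "increments": [
    [[0,0,0.1],[0,0,0],1],
    [[0,0,0.1],[0,0,0],1],
    [[0,0,0.1],[0,0,0],1],
    [[0,0,0.1],[0,0,0],1],
    [[0,0,0.05],[0,0,0],1],
    [[0,0,0.05],[0,0,0],1],
    [[0,0,0],[0,0,0],1],
    [[0,0,0],[0,0,0],1]
  ]
}}

```text
time_s: 58.42
position: [0.4426, 0.065, 0.0623]
eef_rot: [-0.0, 0.735, 0.679, -0.0]
contact_force: [0.0, 0.2, -2.2]
width: 0.0179
grip_force: 30.0
```

```bash
python3 g.py .4426 .065 .0537 1.492
```

```text
t 58.42 p [0.4426 0.065  0.0623] yaw 1.4916 tilt [-0.0002 -0.    ] F [ 0.   0.2 -2.2] Tq [ 0.03 -0.08  0.  ] w 0.0179 q6 0.1
shift(after turn) [ 0.001 -0.     0.216] shift(before turn) [ 0.001 -0.     0.216] turn -0.003
```

Emit:
{"api": "move_arm", "payload": {
  "increments": [
    [[0,0,0.1],[0,0,0],1],
    [[0,0,0.08],[0,0,0],1],
    [[0,0,0.03],[0,0,0],1],
    [[0,0,0.02],[0,0,0],1],
    [[0,0,0],[0,0,0],1],
    [[0,0,0],[0,0,0],1],
    [[0,0,0],[0,0,0],1]
  ]
}}

```text
time_s: 59.0
position: [0.4427, 0.065, 0.0537]
eef_rot: [-0.0, 0.735, 0.679, -0.0]
contact_force: [-3.6, 0.4, 3.4]
width: 0.018
grip_force: 30.0
```

```bash
python3 g.py .4426 .065 .0537 1.492
```

```text
t 59.0 p [0.4427 0.065  0.0537] yaw 1.4916 tilt [-0.0001 -0.    ] F [-3.6  0.4  3.4] Tq [-0.08  0.57  0.04] w 0.018 q6 0.1
shift(after turn) [ 0.    -0.002  0.001] shift(before turn) [ 0.    -0.002  0.001] turn -0.003
```

Seated. Quarter turn.

Emit:
{"api": "move_arm", "payload": {
  "increments": [
    [[0,0,0],[0,0,-0.9],1],
    [[0,0,0],[0,0,-0.9],1],
    [[0,0,0],[0,0,-0.9],1],
    [[0,0,0],[0,0,-0.9],1],
    [[0,0,0],[0,0,-0.9],1],
    [[0,0,0],[0,0,-0.9],1],
    [[0,0,0],[0,0,-0.9],1],
    [[0,0,0],[0,0,-0.9],1],
    [[0,0,0],[0,0,-0.9],1],
    [[0,0,0],[0,0,-0.9],1],
    [[0,0,0],[0,0,-0.9],1],
    [[0,0,0],[0,0,-0.9],1]
  ]
}}

```text
time_s: 60.0
position: [0.4437, 0.0655, 0.0537]
eef_rot: [0.001, 0.174, 0.985, 0.001]
contact_force: [-0.3, 2.2, 0.4]
width: 0.0175
grip_force: 30.0
```

Emit:
{"api": "move_arm", "payload": {
  "increments": [
    [[0,0,0],[0,0,-0.9],1],
    [[0,0,0],[0,0,-0.9],1],
    [[0,0,0],[0,0,-0.5],1],
    [[0,0,0],[0,0,0],1],
    [[0,0,0],[0,0,0],1],
    [[0,0,0],[0,0,0],1]
  ]
}}

```text
time_s: 60.5
position: [0.4436, 0.0653, 0.0538]
eef_rot: [0.001, 0.04, 0.999, 0.0]
contact_force: [1.9, 3.2, 1.2]
width: 0.0179
grip_force: 30.0
```

```bash
python3 g.py .4426 .065 .0537 3.063; python3 v.py 2
```

```text
t 60.5 p [0.4436 0.0653 0.0538] yaw 3.0619 tilt [0.0024 0.0008] F [1.9 3.2 1.2] Tq [ 0.6  -0.34 -0.1 ] w 0.0179 q6 -1.47
shift(after turn) [ 0.025 -0.009  0.001] shift(before turn) [ 0.025 -0.009  0.001] turn -0.009
scene post0 0.95 [441.3  61.6  41.6] minus TCP [ -2.4  -3.7 -12.1]
scene post0 0.68 [439.   64.   41.8] minus TCP [ -4.6  -1.3 -12. ]
```

The neck (25) in the slot (32) limits any offset to 3.5 mm, so x is guaranteed. Releasing and checking all three.

Emit:
{"api": "move_arm", "payload": {
  "increments": [
    [[0,0,0],[0,0,0],-0.3],
    [[0,0,0],[0,0,0],-0.3],
    [[0,0,0],[0,0,0],-0.3],
    [[0,0,0],[0,0,0],-0.3],
    [[0,0,0],[0,0,0],-0.3],
    [[0,0,0],[0,0,0],-0.3],
    [[0,0,-0.5],[0,0,0],-0.3],
    [[0,0,-0.9],[0,0,0],-0.3],
    [[0,0,-0.9],[0,0,0],-0.3],
    [[0,0,-0.9],[0,0,0],-0.3],
    [[0,0,-0.9],[0,0,0],-0.3]
  ]
}}

```text
time_s: 62.02
position: [0.4421, 0.0649, 0.2188]
eef_rot: [-0.0, 0.039, 0.999, -0.0]
contact_force: [0.6, 0.3, -0.8]
width: 0.0619
grip_force: 0.0
```

Emit:
{"api": "move_arm", "payload": {
  "increments": [
    [[0.9,0,0],[0,0,0],-1],
    [[0.9,0,0],[0,0,0],-1],
    [[0.9,0,0],[0,0,0],-1],
    [[0,0,0],[0,0,0],-1],
    [[0,0,0],[0,0,0],-1]
  ]
}}

```text
time_s: 62.43
position: [0.3344, 0.0735, 0.2178]
eef_rot: [0.002, 0.039, 0.999, 0.0]
contact_force: [-0.2, 0.1, 0.0]
width: 0.0898
grip_force: 0.0
```

```bash
python3 -c "
from m import *
i=read_camera('top'); heads('top',i,.111)
j=read_camera('scene')
cv2.imwrite('pics/e1.png',cv2.resize(j[150:330,300:540],(800,600)))"; python3 z.py | grep -E "rail|clamp"; python3 g.py .409 .3395 .1 3.063
```

```text
head top 202 224 147 [0.46  0.241] rect [460. 241.] [15. 50.] yaw -0.066
head top 243 229 161 [0.449 0.152] rect [450. 152.] [16. 50.] yaw -0.079
head top 284 232 151 [0.443 0.063] rect [444.  63.] [13. 50.] yaw -0.084
scene post0_grip 0.61 [455.3 240.4 102. ] rail [-3.1 53.3 49. ]
scene post0 0.93 [452.9 154.1  39.4] rail [  1.3 -32.9 -13.6]
scene post0 0.85 [459.2 240.2  39.5] rail [  0.7  53.4 -13.5]
scene post0 0.59 [441.4  64.   40.2] rail [  -3.  -123.7  -12.8]
scene clamp_grip 0.65 [409.8 335.9  81.8]  
top post0_grip 0.76 [465.5 243.3 100.8] rail [ 6.8 57.  47.8]
top post0 0.93 [461.7 239.4  41.8] rail [  3.3  52.9 -11.2]
top post0 0.91 [451.4 157.3  37.5] rail [ -0.5 -29.8 -15.5]
top post0 0.79 [447.5  64.3  39.1] rail [   3.  -122.8  -13.9]
top clamp_grip 0.56 [411.4 335.2  79. ]  
t 62.93 p [0.3352 0.0733 0.217 ] yaw 3.0634 tilt [-0.0012 -0.0001] F [-0.1 -1.2  0.1] Tq [ 0.1  -0.17 -0.02] w 0.0946 q6 -1.43
shift(after turn) [-1.317  6.779  2.924] shift(before turn) [-1.323  6.779  2.921] turn 0.003
```

View pics/e1.png

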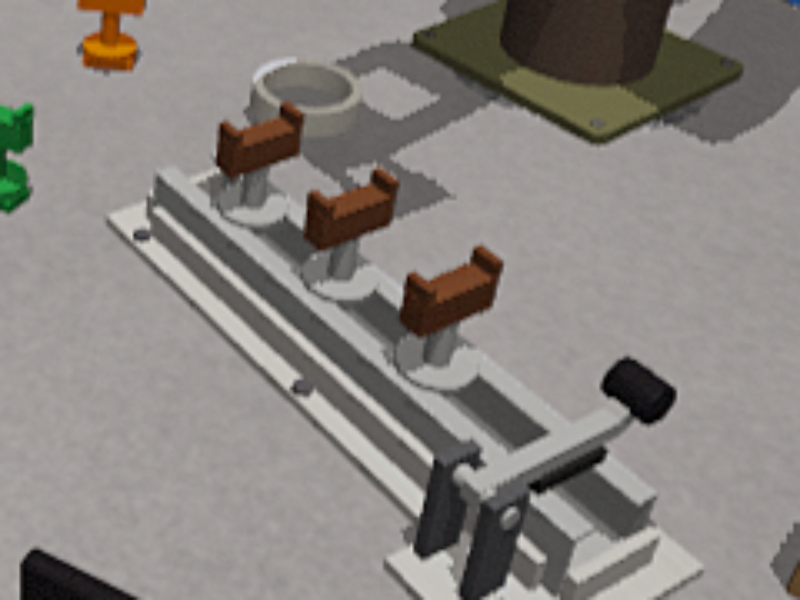

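All three posts stand flange-down with heads square: measured yaws are −0.066, −0.079 and −0.084 against the rail's −0.079. Now opening the clamp.

Emit:
{"api": "move_arm", "payload": {
  "increments": [
    [[-0.189,0.968,0],[0,0,0],-1],
    [[-0.189,0.968,0],[0,0,0],-1],
    [[-0.189,0.968,0],[0,0,0],-1],
    [[-0.189,0.968,0],[0,0,0],-1],
    [[-0.189,0.968,0],[0,0,0],-1],
    [[-0.189,0.968,0],[0,0,0],-1],
    [[-0.189,0.968,0],[0,0,0],-1],
    [[0,0,0],[0,0,0],-1],
    [[0,0,0],[0,0,0],-1],
    [[0,0,0],[0,0,0],-1],
    [[0,0,0],[0,0,0],-1],
    [[0,0,0],[0,0,0],-1]
  ]
}}

```text
time_s: 63.93
position: [0.4089, 0.3385, 0.2177]
eef_rot: [0.0, 0.04, 0.999, 0.0]
contact_force: [0.6, 1.0, -0.3]
width: 0.0951
grip_force: 0.0
```

```bash
python3 g.py .4095 .3395 .033 3.063
```

```text
t 63.93 p [0.4089 0.3385 0.2177] yaw 3.0622 tilt [0.0008 0.0004] F [ 0.6  1.  -0.3] Tq [ 0.13 -0.13 -0.05] w 0.0951 q6 -0.9
shift(after turn) [-0.013  0.027  4.617] shift(before turn) [-0.009  0.025  4.617] turn -0.007
```

Emit:
{"api": "move_arm", "payload": {
  "increments": [
    [[0,0.025,0.8],[0,0,0],-1],
    [[0,0,0.8],[0,0,0],-1],
    [[0,0,0.8],[0,0,0],-1],
    [[0,0,0.7],[0,0,0],-1],
    [[0,0,0.6],[0,0,0],-1],
    [[0,0,0.5],[0,0,0],-1],
    [[0,0,0.4],[0,0,0],-1],
    [[0,0,0],[0,0,0],-1],
    [[0,0,0],[0,0,0],-1]
  ]
}}

```text
time_s: 64.68
position: [0.4086, 0.3394, 0.0331]
eef_rot: [-0.0, 0.04, 0.999, -0.0]
contact_force: [0.0, -0.9, -0.3]
width: 0.0949
grip_force: 0.0
```

Emit:
{"api": "move_arm", "payload": {
  "increments": [
    [[0,0,0],[0,0,0],1],
    [[0,0,0],[0,0,0],1],
    [[0,0,0],[0,0,0],1],
    [[0,0,0],[0,0,0],1],
    [[0,0,0],[0,0,0],1],
    [[0,0,0],[0,0,0],1],
    [[0,0,0],[0,0,0],1],
    [[0,0,0],[0,0,0],1],
    [[0,0,0],[0,0,0],1],
    [[0,0,0],[0,0,0],1],
    [[0,0,0],[0,0,0],1]
  ]
}}

```text
time_s: 65.6
position: [0.4087, 0.3395, 0.0331]
eef_rot: [-0.0, 0.039, 0.999, -0.001]
contact_force: [-1.1, -3.9, 0.4]
width: 0.0299
grip_force: 30.0
```

```bash
python3 g.py .4095 .3395 .033 3.063
```

```text
t 65.6 p [0.4087 0.3395 0.0331] yaw 3.0641 tilt [-0.0007 -0.0025] F [-1.1 -3.9  0.4] Tq [-0.58 -0.09 -0.01] w 0.0299 q6 -0.9
shift(after turn) [-0.019  0.003  0.002] shift(before turn) [-0.019  0.002  0.002] turn 0.009
```

Grip held. Swinging it open along the arc.

Emit:
{"api": "move_arm", "payload": {
  "increments": [
    [[-0.026,0,-0.17],[0,0,0],1],
    [[-0.053,0,-0.226],[0,0,0],1],
    [[-0.071,0,-0.221],[0,0,0],1],
    [[-0.088,0,-0.215],[0,0,0],1],
    [[-0.105,0,-0.207],[0,0,0],1],
    [[-0.121,0,-0.198],[0,0,0],1],
    [[-0.137,0,-0.187],[0,0,0],1],
    [[-0.151,0,-0.176],[0,0,0],1],
    [[-0.165,0,-0.163],[0,0,0],1],
    [[-0.177,0,-0.15],[0,0,0],1],
    [[-0.189,0,-0.135],[0,0,0],1],
    [[-0.199,0,-0.119],[0,0,0],1]
  ]
}}

```text
time_s: 66.6
position: [0.4672, 0.3349, 0.12]
eef_rot: [-0.002, 0.039, 0.999, -0.001]
contact_force: [-3.2, -4.6, -6.6]
width: 0.0299
grip_force: 30.0
```

```bash
python3 g.py .4095 .3395 .033 3.063
```

```text
t 66.6 p [0.4672 0.3349 0.12  ] yaw 3.0636 tilt [-0.0037 -0.0022] F [-3.2 -4.6 -6.6] Tq [-0.71  0.7   0.01] w 0.0299 q6 -0.96
shift(after turn) [1.447e+00 2.000e-03 2.174e+00] shift(before turn) [1.44  0.008 2.179] turn 0.005
```

Emit:
{"api": "move_arm", "payload": {
  "increments": [
    [[-0.208,0,-0.103],[0,0,0],1],
    [[-0.215,0,-0.086],[0,0,0],1],
    [[-0.222,0,-0.069],[0,0,0],1],
    [[-0.226,0,-0.051],[0,0,0],1],
    [[-0.23,0,-0.033],[0,0,0],1],
    [[-0.232,0,-0.014],[0,0,0],1],
    [[-0.232,0,0.004],[0,0,0],1],
    [[-0.231,0,0.023],[0,0,0],1],
    [[-0.228,0,0.041],[0,0,0],1],
    [[-0.224,0,0.059],[0,0,0],1],
    [[-0.219,0,0.077],[0,0,0],1],
    [[-0.19,0,0.085],[0,0,0],1]
  ]
}}

```text
time_s: 67.6
position: [0.5774, 0.3263, 0.1274]
eef_rot: [0.003, 0.039, 0.999, -0.001]
contact_force: [-0.8, -9.1, 6.3]
width: 0.0297
grip_force: 30.0
```

Emit:
{"api": "move_arm", "payload": {
  "increments": [
    [[0,0,0],[0,0,0],1],
    [[0,0,0],[0,0,0],1],
    [[0,0,0],[0,0,0],1]
  ]
}}

```text
time_s: 67.85
position: [0.5777, 0.3263, 0.1273]
eef_rot: [0.004, 0.039, 0.999, -0.0]
contact_force: [1.2, -8.1, 3.5]
width: 0.0296
grip_force: 30.0
```

```bash
python3 g.py .5787 .3248 .12 3.063
```

```text
t 67.85 p [0.5777 0.3263 0.1273] yaw 3.0633 tilt [ 0.0071 -0.0012] F [ 1.2 -8.1  3.5] Tq [-1.47 -0.21  0.03] w 0.0296 q6 -1.06
shift(after turn) [-0.027 -0.035  0.182] shift(before turn) [-0.025 -0.035  0.182] turn 0.002
```

The grip is back where it started, at the open stop. Releasing and rising clear.

Emit:
{"api": "move_arm", "payload": {
  "increments": [
    [[0,0,0],[0,0,0],-1],
    [[0,0,0],[0,0,0],-1],
    [[0,0,0],[0,0,0],-1],
    [[0,0,0],[0,0,0],-1],
    [[0,0,0],[0,0,0],-1],
    [[0,0,0],[0,0,0],-1],
    [[0,0,0],[0,0,0],-1],
    [[0,0,-0.5],[0,0,0],-1],
    [[0,0,-0.9],[0,0,0],-1],
    [[0,0,-0.9],[0,0,0],-1],
    [[0,0,-0.9],[0,0,0],-1],
    [[0,0,0],[0,0,0],-1]
  ]
}}

```text
time_s: 68.85
position: [0.5774, 0.3294, 0.2611]
eef_rot: [0.007, 0.039, 0.999, 0.004]
contact_force: [0.1, 0.7, 1.7]
width: 0.0946
grip_force: 0.0
```

```bash
python3 z.py | grep -E "rail|clamp|head"; python3 -c "
from m import *
heads('top',read_camera('top'),.111); find('top','clamp_grip'); find('top','rail_top'); find('top','crystal'); find('top','geode')"; python3 g.py
```

```text
scene post0_grip 0.75 [457.5 243.3 100.9] rail [-1.2 56.3 47.9]
scene post0_grip 0.53 [442.5  63.6  38. ] rail [  -2.  -123.9  -15. ]
scene post0 0.82 [441.   62.2  39.2] rail [  -3.3 -125.5  -13.8]
scene post0 0.68 [460.3 242.1  38.1] rail [  1.8  55.4 -14.9]
scene post0 0.67 [451.1 157.8  36. ] rail [ -0.8 -29.3 -17. ]
scene clamp_grip 0.95 [578.5 323.7 168.9]  
head top 284 232 149 [0.443 0.067] rect [444.  67.] [14. 53.] yaw -0.073
head top 241 236 43 [0.434 0.164] rect [436. 164.] [22. 11.] yaw 0.055
top post0 0.92 [451.2 157.7  41.4] rail [ -0.7 -29.4 -11.6]
top post0 0.86 [448.1  63.   39. ] rail [   3.7 -124.1  -14. ]
top post0 0.74 [462.6 238.7  42.2] rail [  4.3  52.2 -10.8]
top clamp_grip 0.73 [579.  327.2 170. ]  
head top 284 232 149 [0.443 0.063] rect [444.  63.] [14. 50.] yaw -0.081
top clamp_grip 0.83 [0.58  0.324 0.172] [153. 165.]
top rail_top 0.84 [0.452 0.182 0.048] [236. 229.]
top rail_top 0.72 [0.58  0.323 0.172] [154. 164.]
top crystal 0.82 [ 0.711 -0.111  0.002] [360. 126.]
top geode 0.18 [0.449 0.066 0.037] [287. 230.]
t 69.5 p [0.5739 0.3275 0.2501] yaw 3.0636 tilt [-0.0006 -0.0003] F [ 0.7 -0.5  0. ] Tq [ 0.08 -0.15 -0.  ] w 0.0952 q6 -1.06
```

The clamp is open (grip at z 0.17, as at the start), the posts are in place and the gripper is clear. Handing in.

```bash
python3 -c "
from station import *
print(sign_off())"
```

```text
the job is handed in; nothing more can be done
None
```

I handed the job in with all three wooden-headed posts locked square in the rail, the clamp swung fully open and the crystal and stone left alone; `sign_off()` returned no verdict.

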